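# Proof-pull a pendant's screw eye on the bench pull tester

### The arm

A 6-joint arm with a two-finger parallel gripper is mounted at the origin on a cart in front of the work surface, level with it; the furniture and walls round the work are solid. World frame = base frame: x ahead of the robot, y to its left, z up, the work surface at z = 0. Lengths are in m, angles in rad, forces in N, time in s.
With the tool pointing down it reaches from about 0.425 to 0.95 m from the base axis. Payload 3.5 kg.
Tool frame: the origin (TCP) lies midway between the tips of the shut fingers; the grasp point (between the pads) lies 19 mm behind it (ctrl.tcp_to_grasp is the distance from the TCP to the grasp point, in m); z points along the fingers, x is the direction in which the jaws open and shut, and the axes are right-handed (so a half turn about z gives the same grasp; the last joint's range is limited). The gripper opens to 85 mm and grips with 20 to 120 N. Pads are 22 mm wide; open, the fingers measure 114 mm over their backs; the gripper's body (76 mm by 85 mm) begins 54 mm behind the grasp point. The pads swing forward as they close: fully open they stand 13 mm farther back than shut.
Start: joints at [-0.15, 0.286, 1.577, -0, 1.279, -0.15], TCP at [0.675, 0, 0.207] pointing down, gripper open.
Joint ranges: [-2.77, 2.77], [-0.9, 2.22], [0.21, 2.48], [-1.53, 4.67], [0.24, 2.81], [-2.84, 2.84]. Speed limits (rad/s): [2.79, 2.79, 3.14, 3.14, 3.14, 3.14].

### API

Orientations are given as a unit quaternion [x, y, z, w].
In Python, from plant import ctrl, cams, workorder, spotter gives the robot as it stands. The module is installed in compiled form; this text tells all that it offers.
- The arm moves only by the tool send_rows, never from a script. Its argument "motion" is one flat list of numbers, 5 for each row, row after row: the shift along the tool's x, y, z in cm, then the turn about the tool's z in rad, then the finger opening in cm, from 0 to 8.54. In form: [tx, ty, tz, spin, gripper, tx, ty, tz, spin, gripper, ...]. A call has 1 to 12 rows; each row shifts and turns the pose as measured when the row begins, along the tool's axes as they then stand; what a row does not reach is not made up. A row lasts 1/10 s, in which the tool goes at most 50 mm and 8.59 degrees, less where a joint would pass 70% of its speed; a pose out of reach is approached as far as the arm can. A call is refused whole if a number of a shift passes 5 or a number of a turn 0.15, either way. A call with a gripper value outside its range is refused whole. The fingers move at their own pace and stop on an object; "grip_force" is the grip in N (left out, the last holds). Time passes only in rows, so rows that do not move let the fingers close. It gives the time, the measured TCP pose, the force and the opening at its end, in the units of the state.
- ctrl.get_state(): the state, without advancing time (a new reading comes with each control period).
- cams.read_camera(name): name is "scene" or "side" or "wrist"; returns (picture, depth): 420x560x3 uint8, red, green, blue; 420x560 float32, m along the optical axis (not along the pixel's ray), 0 where there is no reading.
- cams.camera_params(name): a dict with "fx", "fy", "cx", "cy" (pixels), "xyz" and "attitude" of the camera in the world; the wrist camera has in their place "mount" (4x4, takes a point from camera to tool coordinates, whose origin is the TCP and whose axes are the tool frame's). Camera axes: x right, y down, z forward; pixel columns grow to the right and rows downward; lengths in m; the calibration is good to about 2 mm. A picture is of the moment at which its call begins: read the wrist's pose just before it. camera_params takes no time and is no camera call.
- workorder.sign_off(): hands the job in, once; it reports no verdict.
Trained networks look in the newest picture that a camera, given by its name, has taken for a name from the list of things; names that differ only in an ending like _2 or _b are one class to them, and where a whole thing is asked for, a point or a joint stands for the part that bears it (a point fixed in the world has none). Each returns a list of dicts, best first, with "conf" (0 to 1); they miss things now and then, are a little off and sometimes report something else, mostly with a low value. They report only what shows in the picture. A call takes as long as a camera call. They do not tell look-alikes from the thing itself.
- spotter.trace(target, camera): "mask" (420x560 bool, what is visible of it) and "bbox" ([left, top, width, height] in pixels, round what is visible of it).
The state is a dict: "time": time; "qpos": joint angles; "dq": joint speeds; "joint_efforts": joint torques, N m; "eef_pos": TCP position; "tcp_rot": TCP orientation; "contact_force": force on the tool from outside, world axes, zero at the start; "wrist_torque": the same for the moment, N m; "opening": opening from 0.0 (shut) to 1.0 (fully open).
Only numpy, scipy, OpenCV 4.12 (cv2) and the standard library are available. Lean on these libraries where they do the work, as an engineer would, in place of code of your own. Each camera call takes 0.05 s, during which the arm holds its last target.

### The job

Proof-load the screw eye of the round pendant on the pull tester: lay the pendant flat on the anvil behind the two posts, with its eye turned towards the gauge and dropped over the upturned hook pin. Then take the gauge's black grip and draw it back, without overshooting, until the pointer stands level with the dark rider on the scale. Finish while still holding the load there; leave the rider's setting, the bar-shaped pendant and the other things on the table as they are.

Things in the scene. Friction and masses are not known exactly. Their poses are not given: they have to be found in the camera images.
- tester: bench pull tester, fixed: grey bed 96 x 345 mm, 12 mm high, long along its own y; pulling is along its -y. Origin at table level. Near +y an anvil 32 mm wide, top at 30 mm, with a centre line; before it two posts, diameter 8 mm, tops at 49 mm, at own x +-13, y +87.5 mm. Guide rods (own x +-28 mm, lugs up to 39 mm high) run from there to the -y end and carry the gauge.
- seat (a point): where the centre of the round pendant goes, half-way up its thickness, when it lies on the anvil just behind the posts (10 mm above the anvil's top). Same axes as the tester; the pendant's eye must point along -y from here.
- gauge: spring gauge on the rods: aluminium housing 37 x 95 mm, top at 55 mm, black grip behind it. Slides along the tester's -y (1 N friction, 55 mm travel). Carries the spring-loaded draw rod with hook pin and pointer, and the rider. Starts fully forward, where its origin coincides with the tester's; same axes.
- grip (a point): middle of the gauge's upright black grip, 55 mm above the table. 14 mm thick along x, top at 75 mm, free above 30 mm; a rib 21 mm wide along x at each end of its 27 mm long waist (39 mm long over all along y). Pinch it across x from above. Moves with the gauge.
- hook_pin (a point): point on the upright hook pin (diameter 5 mm) at the end of the draw rod, 40 mm high like the seated eye; pin top 11 mm higher, horizontal rod 11 mm lower. The spring holds the rod in with 3 N. After some mm of slack the eye holds the hook; each further mm of gauge travel then moves the pointer 1 mm and adds 0.35 N. With nothing on the hook the pointer stays at zero.
- pointer (a point): dark pointer bar, 15 x 3 mm, over the white scale on top of the gauge, fixed to the draw rod; starts at the rear (-y) end of the scale and moves along the gauge's own +y as the spring is stretched. Scale lines are 4 mm apart.
- rider: set rider: dark steel saddle 10 mm wide along y on the +x edge of the scale, with a light centre line and a brass thumbscrew. Origin on its centre line; same axes as the tester. Set 16 to 34 mm from the pointer's zero; the pointer is level with it when both have the same y in the tester's frame. Do not touch it.
- pendant_center (a point): centre of the round pendant, half-way up: a dark wooden disc, diameter 44 mm, 20 mm thick, with a flat inlay on top, lying flat, 40 g. Its own -y points to the eye; z up.
- pendant_eye (a point): centre of the pendant's steel screw eye, 38 mm from the disc's centre along the pendant's -y, at half thickness; ring in the plane of the disc, hole 13 mm, outer diameter 20 mm, wire 3.5 mm.
- pendant: the round pendant itself; origin at its centre, the same point as pendant_center
- bar_pendant_center (a point): centre of the other pendant, to be left alone: rectangular wooden bar 26 x 50 x 20 mm with a screw eye (20 mm ring) at its -y end
- pliers: red-handled flat pliers lying at the front, 55 x 134 x 13 mm; bystander
- screwdriver: screwdriver lying at the front, 24 x 128 x 21 mm; bystander
- pot: small round pot with a dark lid, diameter 37 mm, 26 mm high; bystander
- jar: small round jar with a white lid, diameter 40 mm, 36 mm high; bystander
- cup: small open mixing cup, diameter 41 mm, 28 mm high, at the back; bystander
- tape_roll: roll of masking tape lying flat, diameter 84 mm, 18 mm high, at the back; bystander
Not all that is in view belongs to the job. What is shaped like the pendant but orange is not meant.

How it is judged:
On the way:
1. the round pendant lies flat on the anvil behind the posts with its eye over the hook pin, let go (horizontal distance between pendant_eye and hook_pin below 0.0065 m and horizontal distance between pendant_center and seat below 0.01 m and z of pendant_center in the frame of tester between 0.036 and 0.043 m and angle between pendant_center's own z axis and vertical below 0.1 rad and contact force between the fingers and pendant below 0.1 N and y of pointer in the frame of rider below -0.008 m), for 0.2 s.
At the end, for the whole second after the job is handed in: The pendant lies flat on the anvil behind the posts (within 8 mm), its eye on the hook pin and pulled with over 5 N by the gauge; the fingers hold the gauge's grip (over 3 N), nothing moves, and the pointer is within the rider's width (5 mm either side of its centre line) (y of pointer in the frame of rider between -0.005 and 0.005 m and contact force between gauge and pendant above 5 N and contact force between the fingers and gauge above 3 N and contact force between the fingers and pendant below 0.1 N and horizontal distance between pendant_eye and hook_pin below 0.0075 m and horizontal distance between pendant_center and seat below 0.008 m and z of pendant_center in the frame of tester between 0.036 and 0.045 m and angle between pendant_center's own z axis and vertical below 0.15 rad and linear speed of gauge below 0.01 m/s); the arm keeps its last pose, push and grip.
It fails at once if the pointer is drawn more than 8 mm past the rider's centre line (overload) (y of pointer in the frame of rider above 0.008 m).
It fails at once if the rider is pushed (contact force between the fingers and rider above 3 N).
It fails at once if a bystander is shoved away (20 mm) (distance of any of bar_pendant_center, pliers, screwdriver, pot, jar, cup, tape_roll from where it was at the start of the episode above 0.02 m).
It also fails if it takes over 51 s, if anything falls off the work surface, if the arm or the gripper's body presses on something with over 40 N, if the wrist force passes 120 N, or if a joint passes its speed limit or range.

## Working session

There is one attempt and no reset: what is moved stays moved. The work goes in short steps, Python scripts to look and compute and a tool call to move; the robot and the scene stay as the last step left them, time stands still between calls to the robot, and variables do not carry over. Pictures are saved under pics/ and viewed, and the job is handed in when it is done.

Besides the shell and the picture viewer there is one more tool, called after "Call:" as name(argument=value, ...) on one line, values as JSON. send_rows: Moves the arm, as the interface text tells. Its arguments: {"type":"object","properties":{"motion":{"type":"array","items":{"type":"number"}},"grip_force":{"type":"number"}},"required":["motion"]}

```bash
mkdir -p pics; cat > h.py <<'E'
import numpy as np, cv2
from plant import ctrl, cams, workorder, spotter
from scipy.spatial.transform import Rotation as R
def cam(name, st=None):
    p=cams.camera_params(name)
    if 'mount' in p:
        M=np.array(p['mount']); T=np.eye(4); T[:3,:3]=R.from_quat(st['tcp_rot']).as_matrix(); T[:3,3]=st['eef_pos']
        return p, T@M
    T=np.eye(4); T[:3,3]=p['xyz']; a=np.array(p['attitude'])
    T[:3,:3]= a if a.shape==(3,3) else R.from_quat(a).as_matrix()
    return p,T
def pts(depth,p,T):
    v,u=np.mgrid[0:depth.shape[0],0:depth.shape[1]]
    c=np.stack([(u-p['cx'])/p['fx']*depth,(v-p['cy'])/p['fy']*depth,depth,np.ones_like(depth)],-1)
    return (c@T.T)[...,:3]
def proj(P,p,T):
    c=np.linalg.inv(T)@np.append(P,1); return c[0]/c[2]*p['fx']+p['cx'], c[1]/c[2]*p['fy']+p['cy']
def ray(u,v,z,p,T):
    d=T[:3,:3]@np.array([(u-p['cx'])/p['fx'],(v-p['cy'])/p['fy'],1]); o=T[:3,3]
    return o+d*(z-o[2])/d[2]
E
python3 - <<'E'
from h import *
s=ctrl.get_state(); print(s)
for n in ['scene','side','wrist']:
    print(n,cams.camera_params(n))
    im,d=cams.read_camera(n); cv2.imwrite(f'pics/{n}0.png',im[...,::-1]); np.save(f'{n}0.npy',d)
print(ctrl.tcp_to_grasp)
E
```

```text
{'time': 0.0, 'qpos': array([-1.49998327e-01,  2.87234028e-01,  1.57818891e+00, -1.14384894e-05,
        1.27859099e+00, -1.50007193e-01]), 'dq': array([-0.00010048,  0.00016495, -0.00032755, -0.00036281,  0.00055411,
        0.00242067]), 'joint_efforts': array([-1.79628755e-04, -4.05981302e+01, -2.92628127e+01, -1.54224781e-04,
        5.81841552e-03,  3.74769741e-06]), 'eef_pos': array([6.74281085e-01, 1.36344260e-04, 2.05695216e-01]), 'tcp_rot': array([ 9.99999267e-01,  6.08697762e-06, -1.19786341e-03, -1.75505741e-04]), 'contact_force': array([-0.39925626,  0.24042575, -0.41365116]), 'wrist_torque': array([-0.03042062, -0.01607505,  0.00261744]), 'opening': 1.0028854543301309}
scene {'fx': 489.4286636784172, 'fy': 489.4286636784172, 'cx': 283.6777083616316, 'cy': 210.25827284601485, 'xyz': array([ 0.18728937, -0.62210163,  0.66159468]), 'attitude': array([ 0.85834681, -0.22546364,  0.10817964, -0.44800008])}
side {'fx': 402.6282642134631, 'fy': 402.6282642134631, 'cx': 280.61036142939076, 'cy': 210.5408799523319, 'xyz': array([ 0.47673666, -0.62750468,  0.47326748]), 'attitude': array([ 0.85711663, -0.05487484,  0.03068353, -0.51127132])}
wrist {'fx': 333.1173843385677, 'fy': 333.1173843385677, 'cx': 277.6273497576667, 'cy': 212.9772798118106, 'mount': array([[ 9.99999875e-01,  2.62987008e-04,  4.26338165e-04,
        -4.26901606e-04],
       [-3.76734717e-04,  9.55781423e-01,  2.94077762e-01,
        -7.43503056e-02],
       [-3.30147467e-04, -2.94077886e-01,  9.55781402e-01,
        -1.68065113e-01],
       [ 0.00000000e+00,  0.00000000e+00,  0.00000000e+00,
         1.00000000e+00]])}
0.0187
```

View pics/scene0.png

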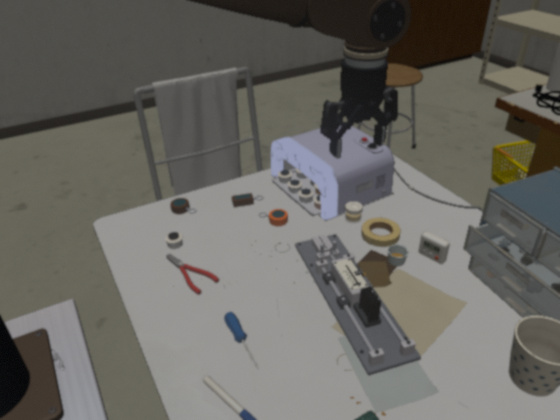

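View pics/side0.png

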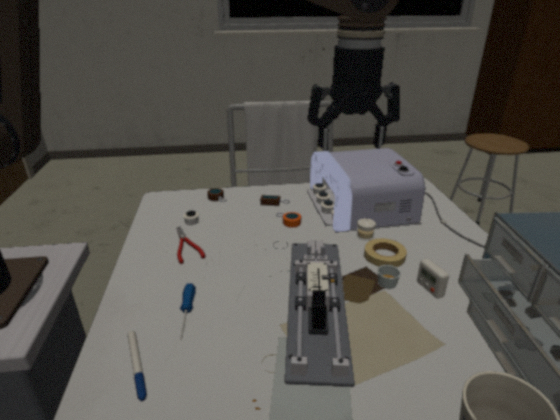

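View pics/wrist0.png

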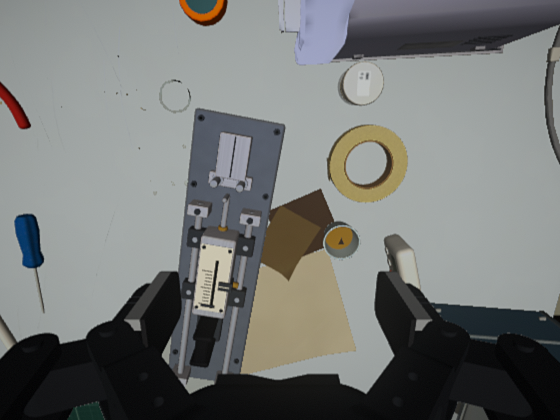

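```bash
python3 - <<'E'
from h import *
for c in ['scene','side','wrist']:
    s=ctrl.get_state(); p,T=cam(c,s)
    im,d=cams.read_camera(c); P=pts(d,p,T)
    for n in ['pendant','bar_pendant_center','tester','gauge','rider','pointer','hook_pin','grip','pendant_eye','pliers','screwdriver','pot','jar','cup','tape_roll']:
        for r in spotter.trace(n,c)[:3]:
            m=r['mask']&(d>0); 
            if m.sum()==0: print(c,n,r['conf'],r['bbox'],'nodepth');continue
            q=P[m]; print(c,n,round(r['conf'],2),r['bbox'],m.sum(),np.round(np.median(q,0),3),np.round(np.percentile(q,95,axis=0),3),np.round(np.percentile(q,5,axis=0),3))
E
```

```text
scene pendant 0.73 [168.1, 195.0, 29.7, 22.2] 315 [0.424 0.322 0.017] [0.445 0.351 0.021] [ 0.404  0.303 -0.001]
scene pendant 0.69 [273.1, 207.4, 13.7, 20.4] 279 [0.598 0.168 0.018] [0.618 0.192 0.021] [0.582 0.155 0.003]
scene bar_pendant_center 0.76 [232.9, 191.7, 25.2, 15.2] 283 [0.562 0.275 0.015] [0.594 0.296 0.021] [ 0.538  0.265 -0.   ]
scene bar_pendant_center 0.55 [328.2, 247.1, 30.2, 41.2] 62 [ 0.618 -0.014  0.03 ] [0.631 0.001 0.057] [ 0.598 -0.126  0.013]
scene tester 0.76 [294.9, 235.9, 125.8, 137.8] 7264 [ 0.585 -0.158  0.017] [0.637 0.035 0.056] [ 0.541 -0.264  0.009]
scene tester 0.39 [328.9, 247.3, 7.5, 12.8] 33 [ 0.617 -0.014  0.031] [ 0.629 -0.006  0.044] [ 0.615 -0.026  0.016]
scene gauge 0.85 [324.2, 258.2, 60.2, 70.7] 2066 [ 0.587 -0.13   0.051] [ 0.619 -0.058  0.073] [ 0.572 -0.193  0.024]
scene rider 0.48 [354.8, 271.2, 10.2, 4.3] 37 [ 0.619 -0.107  0.057] [ 0.628 -0.102  0.058] [ 0.612 -0.11   0.05 ]
scene pointer 0.5 [329.9, 247.3, 4.9, 10.3] 28 [ 0.618 -0.014  0.033] [ 0.621 -0.011  0.046] [ 0.616 -0.022  0.028]
scene hook_pin 0.51 [330.0, 250.4, 5.0, 10.6
[... 5102 characters left out ...]
6 -0.183  0.029]
wrist pliers 0.64 [0.0, 85.3, 28.7, 43.4] 499 [0.399 0.078 0.011] [0.407 0.097 0.013] [0.39  0.06  0.006]
wrist pliers 0.37 [13.4, 212.7, 32.3, 96.8] 1266 [ 0.388 -0.07   0.019] [ 0.394 -0.04   0.022] [ 0.379 -0.128  0.007]
wrist screwdriver 0.94 [14.2, 212.5, 29.2, 99.3] 1255 [ 0.388 -0.07   0.019] [ 0.394 -0.04   0.022] [ 0.38  -0.128  0.01 ]
wrist jar 0.89 [336.5, 60.7, 46.2, 42.2] 1541 [0.752 0.099 0.036] [0.769 0.115 0.038] [0.736 0.083 0.019]
wrist cup 0.6 [323.6, 219.6, 33.6, 40.7] 1112 [ 0.746 -0.069  0.013] [ 0.762 -0.047  0.029] [ 0.728 -0.083  0.008]
wrist tape_roll 0.68 [325.3, 127.0, 81.3, 77.9] 3452 [0.771 0.022 0.019] [0.804 0.056 0.02 ] [ 0.733 -0.014  0.009]
```

```bash
python3 - <<'E'
import cv2,numpy as np
a=cv2.imread('pics/wrist0.png')[100:390,150:300]; a=cv2.resize(a,None,fx=2.05,fy=2.05,interpolation=cv2.INTER_CUBIC)
b=cv2.imread('pics/scene0.png')[180:240,150:300]; b=cv2.resize(b,None,fx=3,fy=3,interpolation=cv2.INTER_CUBIC)
c=np.zeros((595,780,3),np.uint8); c[:a.shape[0],:a.shape[1]]=a; c[:180,320:770]=b
b=cv2.imread('pics/scene0.png')[230:330,290:400]; b=cv2.resize(b,None,fx=4,fy=4,interpolation=cv2.INTER_CUBIC); c[185:585,320:760]=b
cv2.imwrite('pics/z0.png',c)
E
```

```text
(no output)
```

View pics/z0.png

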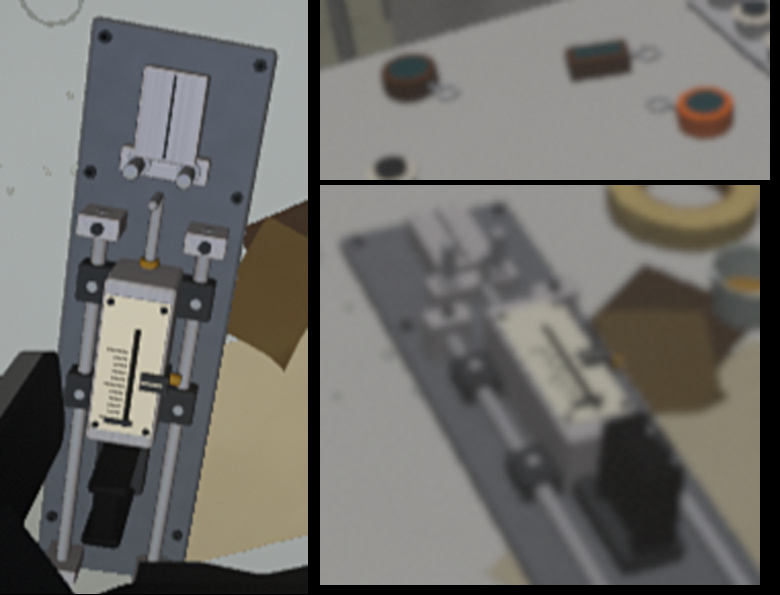

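```bash
python3 - <<'E'
from h import *
s=ctrl.get_state(); print(s['time'])
p,T=cam('scene'); 
for uv in [(191.3,211),(180,203.5)]: print('sc',uv,ray(*uv,0.01,p,T))
p,T=cam('wrist',s); d=np.load('wrist0.npy'); P=pts(d,p,T)
# bed mask
u0=lambda u,v:(150+u/2.05,100+v/2.05)
m=(P[...,2]>0.008)&(P[...,2]<0.017)&(P[...,0]>.53)&(P[...,0]<.68)&(P[...,1]>-.2)&(P[...,1]<.09)
q=P[m]; print('bedz',np.median(q[:,2]))
L=[];Rr=[]
for y in np.arange(-0.14,0.045,0.004):
    w=q[abs(q[:,1]-y)<.003]; L.append((y,w[:,0].min()));Rr.append((y,w[:,0].max()))
L=np.array(L);Rr=np.array(Rr)
from numpy import polyfit
print(polyfit(*L.T,1),polyfit(*Rr.T,1), np.round(Rr[:,1]-L[:,1],3))
for n,uv,z in [('postL',(134,166),.049),('postR',(185,178),.049),('anvil top line',(175,72),.030),('anvil line bot',(166,155),.030),('pin',(155,203),.051),('ptrL',(104,420),.056),('ptrR',(131,424),.056),('riderc',(155,381),.058),('grip top',(105,515),.075)]:
    a=u0(*uv); print(n,np.round(ray(*a,z,p,T),4), np.round(P[int(round(a[1])),int(round(a[0]))],4))
E
```

```text
2.55
sc (191.3, 211) [0.43975469 0.29945738 0.01      ]
sc (180, 203.5) [0.42725296 0.34252997 0.01      ]
bedz 0.014353388170008308
[0.11020367 0.57343433] [0.18342862 0.67168469] [0.011 0.092 0.092 0.092 0.093 0.094 0.095 0.096 0.098 0.098 0.096 0.097
 0.098 0.096 0.097 0.097 0.096 0.097 0.097 0.096 0.096 0.098 0.097 0.097
 0.098 0.097 0.097 0.098 0.096 0.097 0.098 0.097 0.097 0.096 0.097 0.098
 0.097 0.097 0.098 0.097 0.097 0.097 0.098 0.098 0.097 0.098 0.098]
postL [0.6127 0.0073 0.049 ] [0.6126 0.0076 0.0503]
postR [0.6373 0.0014 0.049 ] [0.6374 0.0019 0.0519]
anvil top line [0.6319 0.0506 0.03  ] [0.632  0.0509 0.0333]
anvil line bot [0.6258 0.0091 0.03  ] [0.6262 0.0092 0.0324]
pin [ 0.6224 -0.0107  0.051 ] [ 0.6229 -0.0105  0.0516]
ptrL [ 0.5905 -0.1292  0.056 ] [ 0.5921 -0.1262  0.0609]
ptrR [ 0.6048 -0.1316  0.056 ] [ 0.6053 -0.1306  0.0579]
riderc [ 0.6192 -0.1047  0.058 ] [ 0.6201 -0.1032  0.0609]
grip top [ 0.5922 -0.1743  0.075 ] [ 0.5928 -0.1716  0.0779]
```

Call:
send_rows(motion=[-2.5,-3.3,0.5,0,8.5,-2.5,-3.3,0.5,0,8.5,-2.5,-3.3,0.5,0,8.5,-2.5,-3.3,0.5,0,8.5,-2.5,-3.3,0.5,0,8.5,-2.5,-3.3,0.5,0,8.5,-2.5,-3.3,0.5,0,8.5,-2.5,-3.3,0.5,0,8.5,-2.5,-3.3,0.5,0,8.5,0,0,0,0,8.5])

```text
time: 3.55
eef_pos: [0.4439, 0.3059, 0.1607]
tcp_rot: [1.0, -0.003, 0.003, -0.0]
contact_force: [-1.1, -0.9, -0.4]
opening: 0.996
```

```bash
python3 - <<'E'
from h import *
s=ctrl.get_state(); print(s['time'],s['eef_pos'],s['tcp_rot'])
p,T=cam('wrist',s)
im,d=cams.read_camera('wrist'); P=pts(d,p,T); cv2.imwrite('pics/w1.png',im[...,::-1]); np.save('w1.npy',P)
for r in spotter.trace('pendant','wrist'):
    m=r['mask']&(d>0);q=P[m]; print(r['conf'],r['bbox'],np.median(q,0))
    mm=m&(P[...,2]>.015); ys,xs=np.nonzero(mm); c,rad=cv2.minEnclosingCircle(np.stack([xs,ys],-1).astype(np.float32)); print(c,rad,ray(*c,.02,p,T), rad/p['fx'])
E
```

```text
3.55 [0.44394249 0.30585885 0.16072964] [ 9.99992425e-01 -2.72298575e-03  2.75483829e-03 -3.81932538e-04]
0.74 [232.6, 137.4, 51.5, 63.9] [0.42629881 0.33486744 0.02122268]
(256.2049865722656, 160.3800048828125) 23.75523567199707 [0.42478012 0.33631719 0.02      ] 0.0713119062193799
0.69 [400.6, 273.6, 43.1, 45.4] [0.60760428 0.19388079 0.02085589]
(429.5, 302.0) 20.18053436279297 [0.60476689 0.18553123 0.02      ] 0.06058085020949327
```

View pics/w1.png

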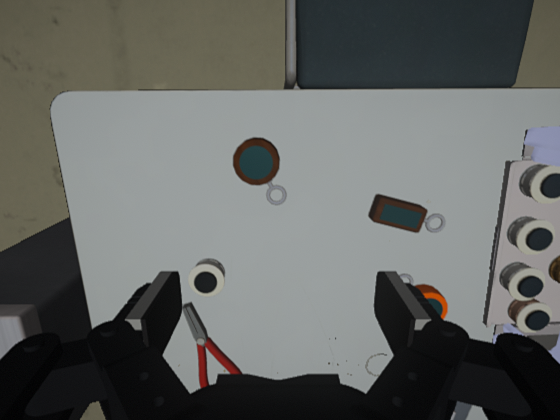

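```bash
python3 - <<'E'
from h import *
s=ctrl.get_state(); print(s['time'],s['eef_pos'],s['dq'])
p,T=cam('wrist',s)
im,d=cams.read_camera('wrist'); P=pts(d,p,T); cv2.imwrite('pics/w2.png',im[...,::-1])
r=spotter.trace('pendant','wrist')[0]; print(r['bbox'])
x,y,w,h=[int(v) for v in r['bbox']]
cv2.imwrite('pics/w2z.png',cv2.resize(im[y-15:y+85,x-15:x+85,::-1],None,fx=6,fy=6,interpolation=cv2.INTER_CUBIC)); print(x-15,y-15)
E
```

```text
3.65 [0.44685508 0.30367612 0.16168322] [-0.04160588  0.00650081 -0.01713285 -0.00381113 -0.00039634 -0.00299373]
[401.7, 270.4, 40.7, 45.4]
386 255
```

View pics/w2z.png

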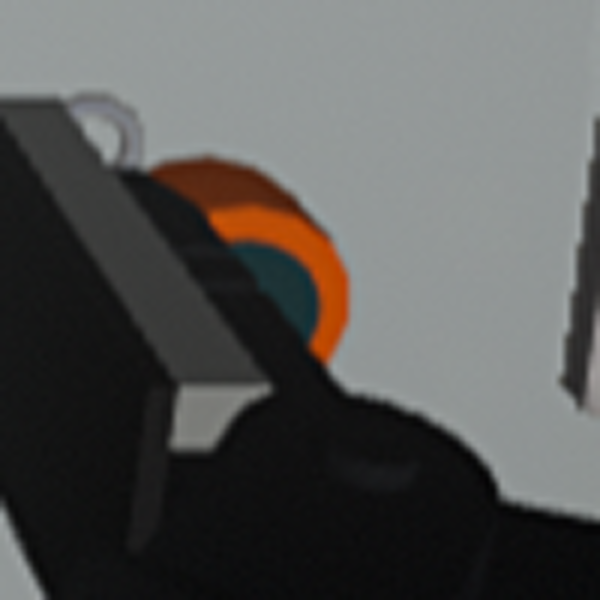

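```bash
python3 - <<'E'
from h import *
im=cv2.imread('pics/w2.png')
cv2.imwrite('pics/w2zz.png',cv2.resize(im[120:220,215:315],None,fx=6,fy=6,interpolation=cv2.INTER_CUBIC))
s=ctrl.get_state(); print(s['time'],s['eef_pos'],s['dq'])
E
```

```text
3.75 [0.44819491 0.30258217 0.16200162] [-0.01750449  0.00167256 -0.00295953  0.00415887 -0.00104771  0.00329003]
```

View pics/w2zz.png

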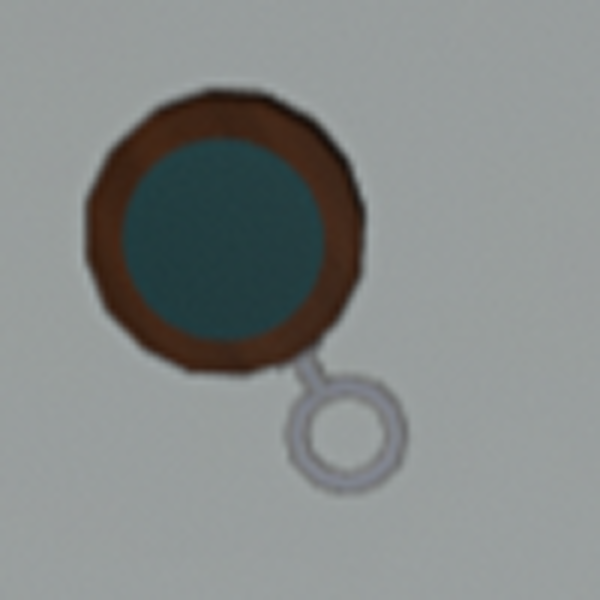

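```bash
python3 - <<'E'
from h import *
s=ctrl.get_state(); print(s['tcp_rot'])
s['eef_pos']=np.array([.446855,.303676,.161683])
p,T=cam('wrist',s)
c=ray(252,159.6,.0205,p,T); e=ray(272.7,192.2,.010,p,T); v=(e-c)[:2]; print(c,e,np.linalg.norm(v),np.degrees(np.arctan2(v[1],v[0])))
E
```

```text
[ 9.99974597e-01 -5.56499085e-03  4.45057223e-03 -1.68108625e-04]
[0.42446437 0.33489312 0.0205    ] [0.44305335 0.30117149 0.01      ] 0.03850582671867367 -61.134339351690656
```

Call:
send_rows(motion=[-2.4,-3.3,1,0,8.5,0,0,2,-0.13,8.5,0,0,2,-0.13,8.5,0,0,2,-0.13,8.5,0,0,2,-0.13,8.5,0,0,0,0,8.5,0,0,0,0,8.5])

```text
time: 4.45
eef_pos: [0.4368, 0.3309, 0.0736]
tcp_rot: [0.968, 0.252, 0.009, 0.001]
contact_force: [0.5, -0.4, 0.7]
opening: 0.996
```

```bash
python3 - <<'E'
from h import *
s=ctrl.get_state(); print(s['time'],s['eef_pos'],np.abs(s['dq']).max())
Rm=R.from_quat(s['tcp_rot']).as_matrix(); print('yaw x',np.degrees(np.arctan2(Rm[1,0],Rm[0,0])), 'tilt',Rm[:,2])
p,T=cam('wrist',s)
im,d=cams.read_camera('wrist'); cv2.imwrite('pics/w3.png',im[...,::-1])
print(Rm.T@(np.array([.4245,.335,0])-s['eef_pos']))
E
```

```text
4.45 [0.43682205 0.33087897 0.07355985] 0.02203712063238753
yaw x 29.160722699317784 tilt [ 0.01877114  0.00317147 -0.99981878]
[-0.01007038 -0.01007059  0.07332829]
```

View pics/w3.png

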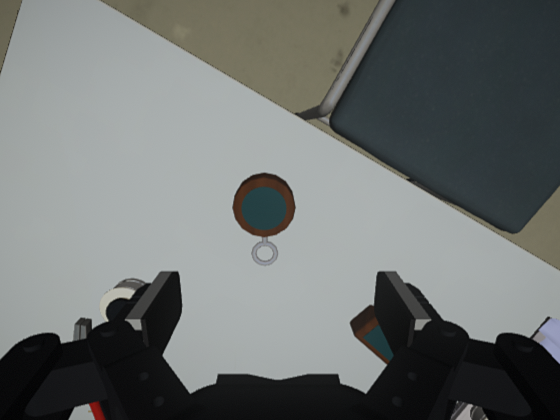

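```bash
python3 - <<'E'
from h import *
s=ctrl.get_state(); print(s['eef_pos'])
p,T=cam('wrist',s)
c=ray(264.5,206,.0205,p,T); e=ray(264.7,252.5,.010,p,T); v=(e-c)[:2]; print(c,e,np.linalg.norm(v),np.degrees(np.arctan2(v[1],v[0])))
Rm=T[:3,:3];Rm=R.from_quat(s['tcp_rot']).as_matrix()
for q in (c,e): print(Rm.T@(np.array([*q[:2],0.0])-s['eef_pos']))
E
```

```text
[0.4366353  0.33081767 0.07354203]
[0.42354138 0.33647127 0.0205    ] [0.44241553 0.30162187 0.01      ] 0.039632232242778766 -61.5603895628288
[-0.00997737 -0.01179321  0.07330222]
[-0.01049145  0.02783492  0.0735485 ]
```

Call:
send_rows(motion=[-1.0,-1.1,0.5,0,8.5,0,0,2,0,8.5,0,0,1,0,8.5])

```text
time: 4.8
eef_pos: [0.4256, 0.3375, 0.0424]
tcp_rot: [0.968, 0.249, 0.014, -0.0]
contact_force: [-0.6, 0.2, -0.2]
opening: 0.996
```

```bash
cat > rel.py <<'E'
import sys
from h import *
s=ctrl.get_state(); Rm=R.from_quat(s['tcp_rot']).as_matrix()
print(s['time'],s['eef_pos'],'yaw',round(np.degrees(np.arctan2(Rm[1,0],Rm[0,0])),2),'tz',np.round(Rm[:,2],3),'dq',np.abs(s['dq']).max().round(3),'F',np.round(s['contact_force'],1),'op',s['opening'])
if len(sys.argv)>3: print('rel cm',np.round(100*Rm.T@(np.array([float(a) for a in sys.argv[1:4]])-s['eef_pos']),2))
E
python3 rel.py .424 .336 .001
```

```text
4.8 [0.42560104 0.33745734 0.04238654] yaw 28.82 tz [ 0.027  0.008 -1.   ] dq 0.191 F [-0.6  0.2 -0.2] op 0.9956747427276631
rel cm [-0.32  0.03  4.13]
```

Call:
send_rows(motion=[-0.2,0,1.8,0,8.5,0,0,1,0,8.5,0,0,0,0,8.5])

```text
time: 5.1
eef_pos: [0.4235, 0.3376, 0.0139]
tcp_rot: [0.969, 0.248, 0.014, -0.001]
contact_force: [-1.0, -0.1, 0.3]
opening: 0.993
```

```bash
python3 rel.py .424 .336 .001
```

```text
5.1 [0.4235091  0.33760532 0.01392628] yaw 28.75 tz [ 0.027  0.009 -1.   ] dq 0.013 F [-1.  -0.1  0.3] op 0.9930018650144432
rel cm [-0.07  0.16  1.29]
```

Call:
send_rows(motion=[-0.05,0.1,1.0,0,8.5,0,0,0.1,0,8.5,0,0,0,0,4.0,0,0,0,0,3.8,0,0,0,0,3.8,0,0,0,0,3.8], grip_force=25)

```text
time: 5.7
eef_pos: [0.4259, 0.3379, 0.0049]
tcp_rot: [0.969, 0.248, 0.017, -0.001]
contact_force: [-0.5, -0.2, -0.7]
opening: 0.444
```

```bash
python3 rel.py .424 .336 .001
```

```text
5.7 [0.42585789 0.3378667  0.00490599] yaw 28.73 tz [ 0.032  0.011 -0.999] dq 0.005 F [-0.5 -0.2 -0.7] op 0.44424938669919006
rel cm [-0.27  0.07  0.38]
```

Call:
send_rows(motion=[0,0,0,0,2.5,0,0,0,0,2.5])

```text
time: 5.9
eef_pos: [0.4262, 0.338, 0.0054]
tcp_rot: [0.969, 0.248, 0.017, -0.001]
contact_force: [-0.0, 0.3, -1.1]
opening: 0.297
```

```bash
python3 - <<'E'
from h import *
im,d=cams.read_camera('wrist'); cv2.imwrite('pics/w4.png',im[...,::-1])
im,d=cams.read_camera('side'); cv2.imwrite('pics/s4.png',cv2.resize(im[140:240,150:300,::-1],None,fx=4,fy=4))
E
python3 rel.py
```

```text
6.0 [0.42619054 0.33799864 0.00533599] yaw 28.72 tz [ 0.032  0.011 -0.999] dq 0.001 F [-0.3  0.7 -1.5] op 0.29280307989173826
```

View pics/w4.png

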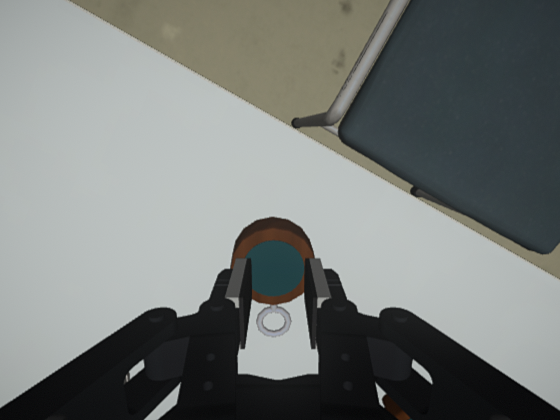

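View pics/s4.png

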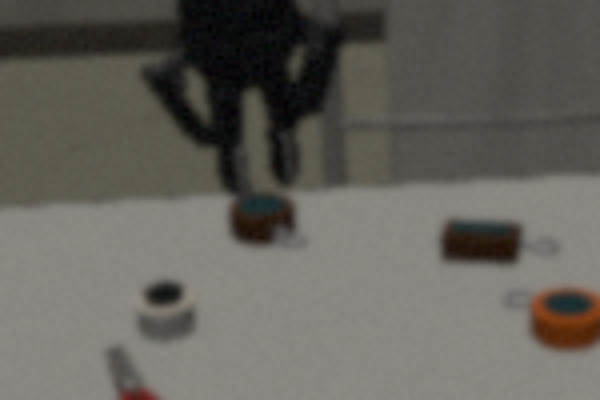

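```bash
python3 - <<'E'
from h import *
s=ctrl.get_state(); p,T=cam('wrist',s)
im,d=cams.read_camera('wrist'); P=pts(d,p,T)
Rm=R.from_quat(s['tcp_rot']).as_matrix()
for u,v in [(272,270),(272,240),(272,225),(242,250),(242,275),(320,270),(316,250),(242,300),(272,320),(272,345),(150,150),(200,200)]:
    print(u,v,d[v,u],np.round(P[v,u],4),np.round(Rm.T@(P[v,u]-s['eef_pos']),4))
cv2.imwrite('pics/w4z.png',cv2.resize(im[200:350,200:350,::-1],None,fx=4,fy=4))
E
```

```text
272 270 0.16716671 [0.4237 0.3345 0.0219] [-0.0033  0.0019 -0.0167]
272 240 0.1619897 [0.4159 0.3489 0.0223] [-0.0033 -0.0144 -0.0171]
272 225 0.16380347 [0.4129 0.3545 0.0184] [-0.0033 -0.0208 -0.0133]
242 250 0.16409963 [0.4055 0.3369 0.0213] [-0.0181 -0.0089 -0.0166]
242 275 0.13505706 [0.4064 0.3398 0.0511] [-0.0149 -0.0108 -0.0464]
320 270 0.13870156 [0.4345 0.3555 0.0483] [ 0.0171 -0.0111 -0.0425]
316 250 0.18727466 [0.445  0.3478 0.0013] [0.0211 0.0004 0.0048]
242 300 0.11890296 [0.4078 0.3396 0.0684] [-0.0132 -0.0099 -0.0636]
272 320 0.20137216 [4.453e-01 2.954e-01 1.000e-04] [-0.0039  0.0465  0.0054]
272 345 0.2056389 [0.4535 0.2802 0.0011] [-0.004   0.0638  0.0045]
150 150 0.16787022 [0.3427 0.3556 0.0012] [-0.0649 -0.0555  0.0017]
200 200 0.17643571 [0.3757 0.3437 0.0012] [-0.0416 -0.0293  0.0026]
```

View pics/w4z.png

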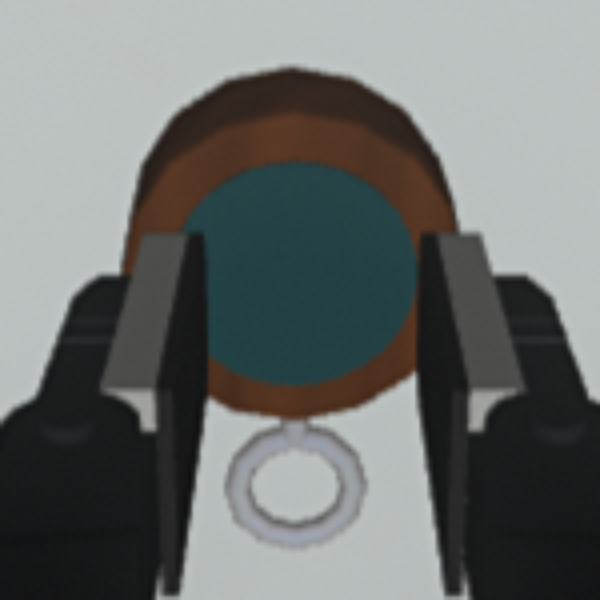

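```bash
python3 - <<'E'
from h import *
s=ctrl.get_state(); p,T=cam('wrist',s)
im,d=cams.read_camera('wrist'); P=pts(d,p,T)
Rm=R.from_quat(s['tcp_rot']).as_matrix()
for u in (237,241,244,315,319):
  print(u)
  for v in range(252,275,3):
    print('  ',v,np.round(d[v,u],4),np.round(Rm.T@(P[v,u]-s['eef_pos']),4), im[v,u])
E
python3 rel.py
```

```text
237
   252 0.165 [-0.0206 -0.0076 -0.0161] [81 52 36]
   255 0.1632 [-0.0204 -0.0069 -0.0182] [81 52 34]
   258 0.1514 [-0.019  -0.0105 -0.0294] [71 63 58]
   261 0.1482 [-0.0186 -0.0106 -0.0327] [78 78 77]
   264 0.1443 [-0.0181 -0.011  -0.0367] [78 78 77]
   267 0.141 [-0.0177 -0.0113 -0.0401] [77 78 76]
   270 0.1393 [-0.0175 -0.0108 -0.042 ] [77 78 76]
   273 0.1368 [-0.0172 -0.0108 -0.0446] [76 76 74]
241
   252 0.1649 [-0.0186 -0.0076 -0.0162] [87 56 37]
   255 0.1653 [-0.0187 -0.0061 -0.0163] [86 54 36]
   258 0.1504 [-0.017  -0.0109 -0.0303] [73 63 58]
   261 0.1462 [-0.0166 -0.0114 -0.0345] [77 77 76]
   264 0.145 [-0.0164 -0.0107 -0.036 ] [77 77 76]
   267 0.1412 [-0.016  -0.0112 -0.0399] [76 77 75]
   270 0.1388 [-0.0158 -0.0111 -0.0424] [75 76 74]
   273 0.1368 [-0.0155 -0.0108 -0.0446] [77 77 76]
244
   252 0.1652 [-0.0172 -0.0075 -0.0159] [87 55 37]
   255 0.1642 [-0.0171 -0.0065 -0.0172] [88 56 36]
   258 0.1503 [-0.0157 -0.011  -0.0304] [74 65 59]
   261 0.1471 [-0.0154 -0.0111 -0.0338] [78 79 77]
   264 0.1434 [-0.015  -0.0114 -0.0375] [78 78 77]
   267 0.1415 [-0.01
[... 387 characters left out ...]
77 76]
   267 0.1412 [ 0.0153 -0.0112 -0.0399] [78 78 77]
   270 0.1395 [ 0.0151 -0.0107 -0.0418] [75 76 74]
   273 0.1374 [ 0.0149 -0.0105 -0.044 ] [77 77 76]
319
   252 0.1865 [0.0226 0.0011 0.0037] [187 192 191]
   255 0.1889 [0.0229 0.0037 0.0054] [187 192 191]
   258 0.1506 [ 0.0182 -0.0109 -0.0301] [117 121 119]
   261 0.1479 [ 0.0179 -0.0107 -0.033 ] [73 74 71]
   264 0.1438 [ 0.0173 -0.0113 -0.0371] [76 77 75]
   267 0.1408 [ 0.017  -0.0114 -0.0402] [77 77 76]
   270 0.1396 [ 0.0168 -0.0107 -0.0417] [76 77 76]
   273 0.1367 [ 0.0165 -0.0109 -0.0447] [76 77 75]
6.1 [0.42607229 0.3379505  0.00521853] yaw 28.72 tz [ 0.032  0.011 -0.999] dq 0.001 F [-0.5 -0.2  0.7] op 0.29410569645258366
```

Call:
send_rows(motion=[0,0,-0.5,0,8.5,-0.35,0.15,0,0,8.5,0,0,0,0,8.5,0,0,0,0,8.5])

```text
time: 6.5
eef_pos: [0.4233, 0.3346, 0.0106]
tcp_rot: [0.969, 0.248, 0.017, -0.001]
contact_force: [0.2, 0.4, 0.3]
opening: 0.95
```

```bash
python3 - <<'E'
from h import *
s=ctrl.get_state(); p,T=cam('wrist',s)
im,d=cams.read_camera('wrist'); P=pts(d,p,T); cv2.imwrite('pics/w5.png',im[...,::-1]);
Rm=R.from_quat(s['tcp_rot']).as_matrix()
Q=(P-s['eef_pos'])@Rm
m=(d>0)&(abs(Q[...,0])<.07)&(Q[...,1]<0.015)&(Q[...,1]>-0.03)&(Q[...,2]>-.12)&(Q[...,2]<-.023)
print(m.sum()); q=Q[m]
for sgn in (-1,1):
    w=q[np.sign(q[:,0])==sgn]; print(np.percentile(w,[0.5,50,99.5],axis=0).round(4))
im,d=cams.read_camera('side'); cv2.imwrite('pics/s5.png',cv2.resize(im[100:240,150:300,::-1],None,fx=4,fy=4))
E
python3 rel.py
```

```text
42708
[[-0.0694 -0.0194 -0.119 ]
 [-0.042  -0.0111 -0.0975]
 [-0.0006  0.0104 -0.0406]]
[[ 0.0005 -0.0194 -0.1191]
 [ 0.0416 -0.0112 -0.0974]
 [ 0.0693  0.0104 -0.0406]]
6.6 [0.42315298 0.33458168 0.01042793] yaw 28.73 tz [ 0.032  0.011 -0.999] dq 0.002 F [ 0.5  0.1 -0.5] op 0.9939837659664429
```

View pics/w5.png

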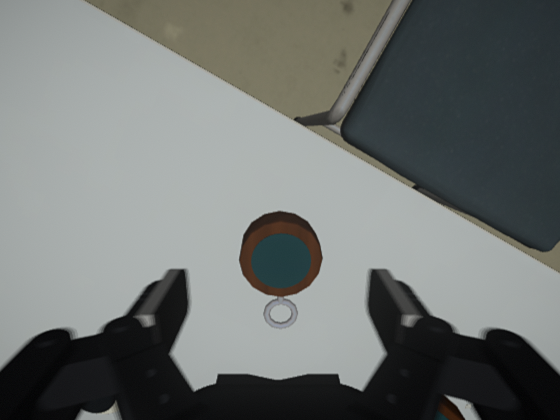

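View pics/s5.png

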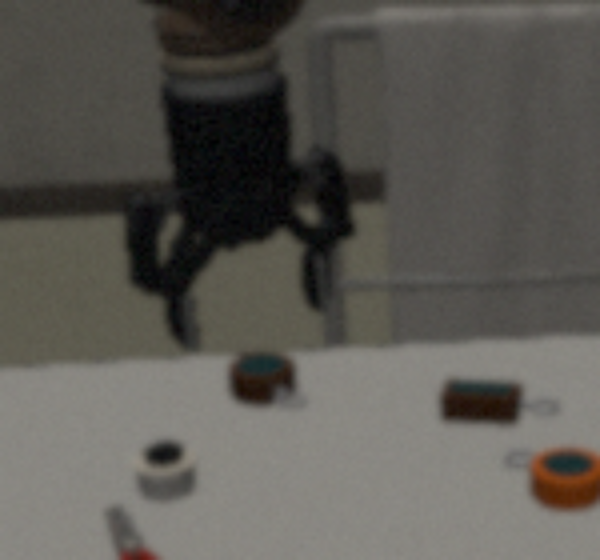

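```bash
python3 - <<'E'
from h import *
s=ctrl.get_state(); p,T=cam('wrist',s)
c=ray(281,258,.0205,p,T); e=ray(281,313,.010,p,T); v=(e-c)[:2]; print(c,e,np.linalg.norm(v),np.degrees(np.arctan2(v[1],v[0])))
Rm=R.from_quat(s['tcp_rot']).as_matrix()
for q in (c,e): print(Rm.T@(q-s['eef_pos']))
E
```

```text
[0.42315962 0.33644194 0.0205    ] [0.44294158 0.3015682  0.01      ] 0.040093684184752405 -60.43612938575072
[ 0.00123341 -0.00157105 -0.01004578]
[0.00146958 0.03845802 0.00069533]
```

Call:
send_rows(motion=[0,0,1.5,0,8.5,0,0,1,0,8.5,0,0,0,0,8.5])

```text
time: 6.9
eef_pos: [0.4239, 0.3348, -0.0169]
tcp_rot: [0.969, 0.248, 0.017, -0.001]
contact_force: [0.7, -0.5, 0.3]
opening: 0.992
```

```bash
python3 rel.py .4239 .3350 -.029
```

```text
6.9 [ 0.42386854  0.3347628  -0.01685639] yaw 28.72 tz [ 0.032  0.011 -0.999] dq 0.005 F [ 0.7 -0.5  0.3] op 0.9924019847034776
rel cm [-0.03 -0.03  1.21]
```

Call:
send_rows(motion=[0,-0.15,1.0,0,8.5,0,0,0,0,8.5])

```text
time: 7.1
eef_pos: [0.4227, 0.3359, -0.0289]
tcp_rot: [0.969, 0.248, 0.016, -0.001]
contact_force: [0.0, 0.5, -0.2]
opening: 0.998
```

```bash
python3 rel.py .4232 .3364 -.028
```

```text
7.1 [ 0.42269018  0.3358531  -0.02890559] yaw 28.72 tz [ 0.03  0.01 -1.  ] dq 0.021 F [ 0.   0.5 -0.2] op 0.9981050051125866
rel cm [ 0.07 -0.02 -0.09]
```

Call:
send_rows(motion=[0,0,0,0,5,0,0,0,0,4,0,0,0,0,3,0,0,0,0,3,0,0,0,0,3], grip_force=25)

```text
time: 7.6
eef_pos: [0.4182, 0.3339, -0.0238]
tcp_rot: [0.969, 0.249, 0.006, 0.002]
contact_force: [0.6, -0.6, 0.1]
opening: 0.507
```

```bash
python3 rel.py .4232 .3364 -.028
```

```text
7.6 [ 0.41821411  0.33386722 -0.02384069] yaw 28.82 tz [ 0.012 -0.001 -1.   ] dq 0.011 F [ 0.6 -0.6  0.1] op 0.5070251607574486
rel cm [0.55 0.02 0.42]
```

Call:
send_rows(motion=[0,0,-2,0,3,0,0,-2,0,3,0,0,0,0,3])

```text
time: 7.9
eef_pos: [0.4176, 0.3338, 0.0164]
tcp_rot: [0.969, 0.249, 0.006, 0.002]
contact_force: [1.4, 0.1, 0.3]
opening: 0.505
```

```bash
python3 rel.py; python3 - <<'E'
from h import *
im,d=cams.read_camera('wrist'); cv2.imwrite('pics/w6.png',cv2.resize(im[150:370,170:390,::-1],None,fx=2.5,fy=2.5))
im,d=cams.read_camera('side'); cv2.imwrite('pics/s6.png',cv2.resize(im[100:240,150:300,::-1],None,fx=4,fy=4))
E
```

```text
7.9 [0.41761162 0.3337627  0.01639344] yaw 28.81 tz [ 0.012 -0.    -1.   ] dq 0.032 F [1.4 0.1 0.3] op 0.5053764139699376
```

View pics/w6.png

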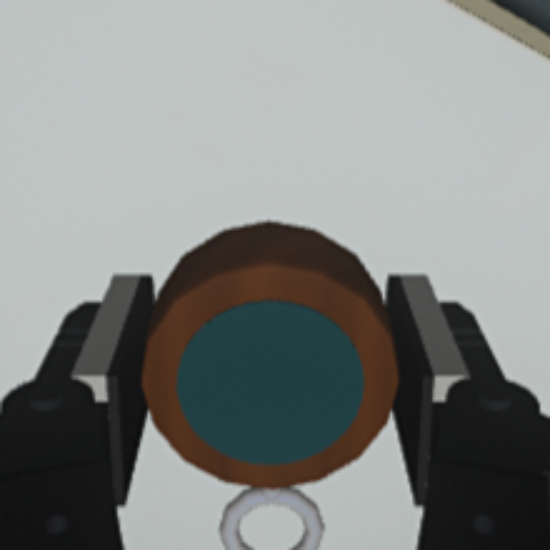

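View pics/s6.png

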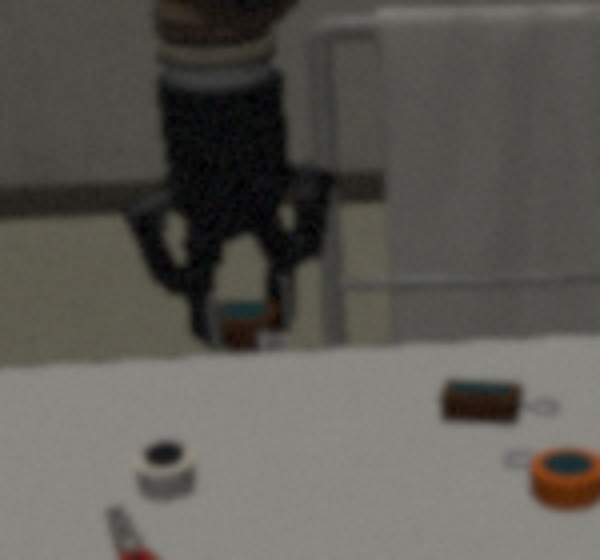

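```bash
python3 - <<'E'
from h import *
p=cams.camera_params('wrist'); M=np.array(p['mount'])
print('centre',ray(278.4,302.8,-.0438,p,M),'eye',ray(278.4,362,-.0338,p,M))
# tester fit from first wrist depth image (time 0 pose)
s={'eef_pos':np.array([.67428,.000136,.2057]),'tcp_rot':np.array([.99999927,6.1e-6,-1.198e-3,-1.755e-4])}
p,T=cam('wrist',s); d=np.load('wrist0.npy'); P=pts(d,p,T)
z=P[...,2]; m=((z>0.009)&(z<0.07)&(P[...,0]>.53)&(P[...,0]<.69)&(P[...,1]>-.25)&(P[...,1]<.1)).astype(np.uint8)
n,l,st,_=cv2.connectedComponentsWithStats(m); i=1+np.argmax(st[1:,4]); q=P[l==i]
from scipy.optimize import minimize
# edges by slices along y
for a in (8,9,10,11,12):
    th=np.radians(a); ex=np.array([np.cos(th),-np.sin(th)]); ey=np.array([np.sin(th),np.cos(th)])
    X=q[:,:2]@ex; Y=q[:,:2]@ey; w=[(np.percentile(X[abs(Y-y)<.003],[.5,99.5])) for y in np.arange(0.02,.15,.006)]
    w=np.array(w); sl=np.polyfit(np.arange(0.02,.15,.006),w,1)[0]
    print(a,np.degrees(sl),w.mean(0),w.mean(),(w[:,1]-w[:,0]).mean(),'Ymax',np.percentile(Y,99.7))
E
```

```text
centre [-0.0002083   0.00364452 -0.0438    ] eye [-0.00014779  0.042969   -0.0338    ]
8 [2.32438737 2.40751109] [0.56817615 0.66251404] 0.6153450982146788 0.09433789035391939 Ymax 0.15724680414535078
9 [1.35256569 1.38324277] [0.56646716 0.66069064] 0.6135789002721462 0.0942234839699438 Ymax 0.16776828091942486
10 [0.19789891 0.37087154] [0.56487843 0.65909313] 0.6119857793562102 0.09421470309759378 Ymax 0.17841334300412884
11 [-0.66615484 -0.64387966] [0.56342693 0.65765272] 0.6105398253744323 0.09422579278006021 Ymax 0.1890899606751521
12 [-1.67931334 -1.65273813] [0.56220927 0.65643266] 0.6093209645534476 0.09422339496407561 Ymax 0.19979260322873893
```

Call:
send_rows(motion=[0,0,-2,0,3,-0.3,3,-2.5,0,3,-0.3,4,-2,0,3,-0.3,4,-1.5,0,3,-0.3,4,-1,0,3,-0.3,4,0,0,3,0,2,0,0,3,0,0,0,0,3])

```text
time: 8.8
eef_pos: [0.5009, 0.1331, 0.0963]
tcp_rot: [0.968, 0.25, -0.005, 0.004]
contact_force: [-0.2, -0.1, -0.2]
opening: 0.502
```

Call:
send_rows(motion=[0,0,0,0.14,3,0,0,0,0.14,3,0,0,0,0.14,3,0,0,0,0.14,3,0,0,0,0.12,3,0,0,0,0,3,0,0,0,0,3])

```text
time: 9.5
eef_pos: [0.4928, 0.1366, 0.0858]
tcp_rot: [0.995, -0.099, -0.012, 0.005]
contact_force: [0.9, 0.4, 0.0]
opening: 0.504
```

```bash
python3 rel.py .629 .020 .08
```

```text
9.5 [0.49280438 0.13658595 0.08584423] yaw -11.33 tz [-0.025 -0.008 -1.   ] dq 0.013 F [0.9 0.4 0. ] op 0.5043545695197985
rel cm [15.65  8.75  0.33]
```

Call:
send_rows(motion=[3.1,1.5,-0.3,0,3,3.1,1.5,-0.2,0,3,3.1,1.5,-0.2,0,3,3.1,1.5,-0.2,-0.015,3,2.5,1.4,-0.1,0,3,0,0,0,0,3,0,0,0,0,3,0,0,0,0,3])

```text
time: 10.3
eef_pos: [0.6253, 0.0369, 0.0869]
tcp_rot: [0.997, -0.08, -0.017, 0.005]
contact_force: [0.6, 0.2, -0.2]
opening: 0.5
```

```bash
python3 rel.py .629 .032 .08; python3 - <<'E'
from h import *
s=ctrl.get_state(); np.savez('pose7.npz',**{k:s[k] for k in('eef_pos','tcp_rot')})
im,d=cams.read_camera('wrist'); cv2.imwrite('pics/w7.png',im[...,::-1]); np.save('w7.npy',d)
im,d=cams.read_camera('side'); cv2.imwrite('pics/s7.png',cv2.resize(im[180:330,240:390,::-1],None,fx=4,fy=4))
E
```

```text
10.3 [0.62529525 0.03692161 0.08686219] yaw -9.18 tz [-0.035 -0.006 -0.999] dq 0.015 F [ 0.6  0.2 -0.2] op 0.49967410107793936
rel cm [0.47 0.42 0.68]
```

View pics/w7.png

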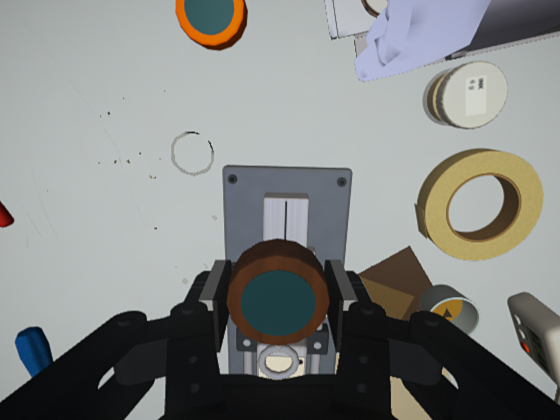

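View pics/s7.png

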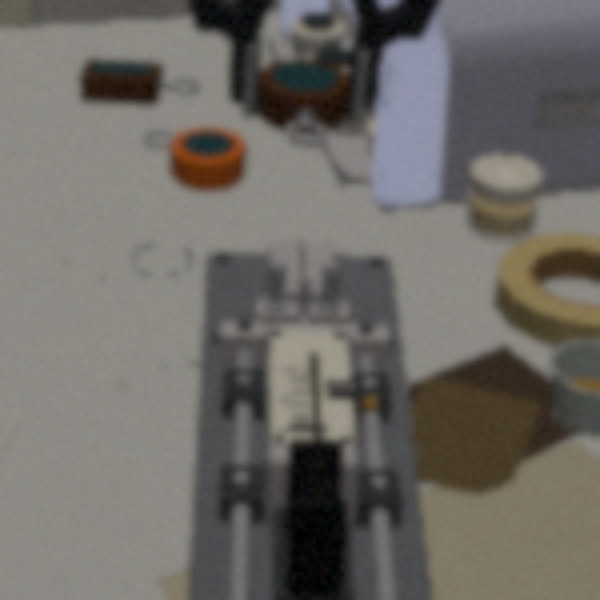

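```bash
python3 - <<'E'
import cv2,numpy as np
a=cv2.imread('pics/wrist0.png')[105:215,190:290]; a=cv2.resize(a,None,fx=5,fy=5,interpolation=cv2.INTER_CUBIC)
cv2.imwrite('pics/z1.png',a)
b=cv2.imread('pics/w7.png')[160:400,215:365]; b=cv2.resize(b,None,fx=2.5,fy=2.5,interpolation=cv2.INTER_CUBIC)
cv2.imwrite('pics/z2.png',b); 
E
```

```text
(no output)
```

View pics/z1.png

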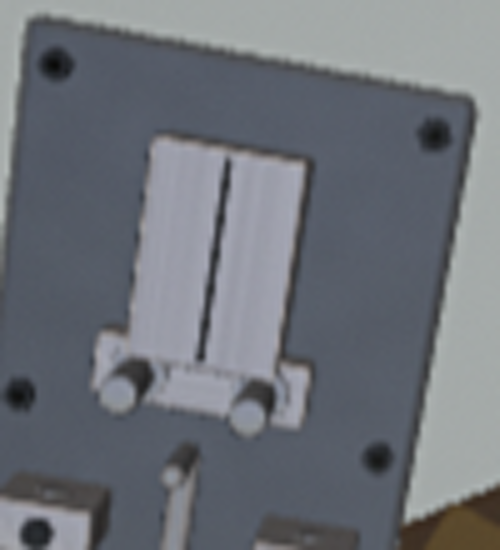

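View pics/z2.png

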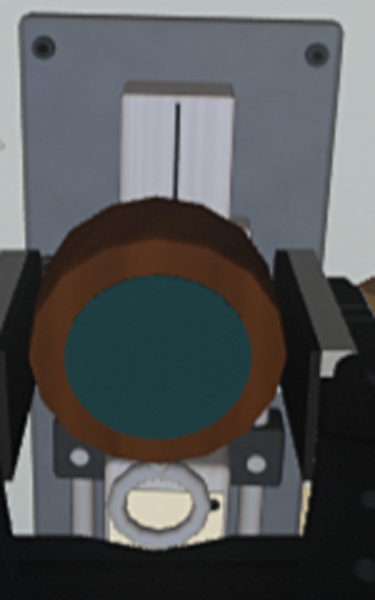

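```bash
cat > fit.py <<'E'
from h import *
s0={'eef_pos':np.array([.67428,.000136,.2057]),'tcp_rot':np.array([.99999927,6.1e-6,-1.198e-3,-1.755e-4])}
p,T0=cam('wrist',s0)
px=lambda u,v,f,o:((u+.5)/f-.5+o[0],(v+.5)/f-.5+o[1])
t0={k:ray(*px(*uv,5,(190,105)),z,p,T0) for k,uv,z in [('A',(56,64),.012),('B',(434,134),.012),('C',(20,394),.012),('D',(377,458),.012),('pL',(118,392),.049),('pR',(248,414),.049),('pin',(174,474),.051),('l1',(229,158),.03),('l2',(201,360),.03)]}
for k,v in t0.items(): print(k,v[:2].round(4))
a=[]
for i,j in (('A','B'),('C','D'),('pL','pR')): v=t0[j]-t0[i]; a.append(-np.degrees(np.arctan2(v[1],v[0])));print(i,j,np.linalg.norm(v),a[-1])
for i,j in (('C','A'),('D','B'),('l2','l1')): v=t0[j]-t0[i]; a.append(np.degrees(np.arctan2(v[0],v[1])));print(i,j,np.linalg.norm(v),a[-1])
th=np.radians(np.average(a,weights=[2,2,.5,2,2,1])); print(np.degrees(th))
ex=np.array([np.cos(th),-np.sin(th)]); ey=np.array([np.sin(th),np.cos(th)])
mid=(t0['pL']+t0['pR'])[:2]/2
h=sum(t0[k][:2] for k in 'ABCD')/4
O=ex*(h@ex)+ey*(mid@ey-.0875); print('O',O)
own=lambda q:np.array([(q[:2]-O)@ex,(q[:2]-O)@ey])
if __name__=='__main__':
    for k,v in t0.items(): print(k,(own(v)*1000).round(1))
    s=dict(np.load('pose7.npz')); _,T=cam('wrist',s); o=(215,160)
    for k,uv,z in [('A',(43,47),.012),('B',(317,55),.012),('l1',(178,104),.03),('l2',(177,198),.03)]:
        q=ray(*px(*uv,2.5,o),z,p,T); print('w7',k,q[:2].round(4),(own(q)*1000).round(1))
    zt=s['eef_pos'][2]
    for k,uv,z in [('c',(158,357),zt+.0438),('e',(159,504),zt+.0338)]:
        q=ray(*px(*uv,2.5,o),z,p,T); print('w7',k,q.round(4),(own(q)*1000).round(1))
    M=np.array(p['mount'])
    print('tool c',ray(*px(158,357,2.5,o),-.0438,p,M),'e',ray(*px(159,504,2.5,o),-.0338,p,M))
E
python3 fit.py
```

```text
A [0.5934 0.0676]
B [0.6723 0.0534]
C [ 0.5807 -0.0026]
D [ 0.6595 -0.0172]
pL [0.6097 0.0056]
pR [0.6354 0.0012]
pin [ 0.6204 -0.0106]
l1 [0.6311 0.0497]
l2 [0.6237 0.0084]
A B 0.08022115357900544 10.189934067164478
C D 0.08017835311572276 10.438660602657562
pL pR 0.02605215350309864 9.824620625111432
C A 0.07135275670151488 10.255406551644656
D B 0.07170088014845541 10.289894023415071
l2 l1 0.04189607520179194 10.137243518037772
10.252352033721795
O [ 0.60693441 -0.08267095]
A [-40.1 145.4]
B [ 40.1 145.5]
C [-40.1  74.1]
D [40.1 73.8]
pL [-13.   87.4]
pR [13.1 87.6]
pin [ 0.4 73.3]
l1 [  0.2 134.5]
l2 [ 0.3 92.6]
w7 A [0.593  0.0676] [-40.4 145.4]
w7 B [0.6727 0.0529] [ 40.6 145.1]
w7 l1 [0.6309 0.0492] [1.00e-01 1.34e+02]
w7 l2 [0.6264 0.0213] [  0.6 105.8]
w7 c [0.626  0.0335 0.1307] [ -1.9 117.7]
w7 e [ 0.6196 -0.0056  0.1207] [-1.2 78.1]
tool c [-0.00019962  0.00379397 -0.0438    ] e [ 3.13610932e-05  4.28415136e-02 -3.38000000e-02]
```

```bash
cat > tgt.py <<'E'
import sys,io,contextlib
with contextlib.redirect_stdout(io.StringIO()):
    from fit import *
y=float(sys.argv[1]);z=float(sys.argv[2])
s=ctrl.get_state(); Rm=R.from_quat(s['tcp_rot']).as_matrix()
c=np.array([-.0002,.0037,-.0338])
C=s['eef_pos']+Rm@c; W=np.append(O+.0003*ex+y*ey,z)
print('t',s['time'],'disc own mm',(own(C)*1000).round(1),'z',C[2].round(4),'spin',round(np.degrees(np.arctan2(Rm[1,0],Rm[0,0]))*np.pi/180+th,4),'rel cm',(100*Rm.T@(W-C)).round(2),'tz',Rm[:,2].round(3),'F',s['contact_force'].round(1),'dq',np.abs(s['dq']).max().round(3),'op',s['opening'].__round__(3))
E
python3 tgt.py .1138 .08
```

```text
t 10.4 disc own mm [ -2.6 117.9] z 0.1207 spin 0.0189 rel cm [0.42 0.36 4.06] tz [-0.035 -0.007 -0.999] F [ 0.  -0.3 -0.1] dq 0.004 op 0.504
```

Call:
send_rows(motion=[0.4,0.35,0.5,0.019,3,0,0,1,0,3,0,0,1,0,3,0,0,1,0,3,0,0,0,0,3,0,0,0,0,3])

```text
time: 11.0
eef_pos: [0.6247, 0.0346, 0.0475]
tcp_rot: [0.996, -0.089, -0.019, 0.005]
contact_force: [-0.6, -0.1, 0.1]
opening: 0.506
```

```bash
python3 tgt.py .1138 .065
```

```text
t 11.0 disc own mm [ -2.4 115.3] z 0.0813 spin 0.0013 rel cm [0.33 0.13 1.62] tz [-0.038 -0.006 -0.999] F [-0.6 -0.1  0.1] dq 0.014 op 0.506
```

Call:
send_rows(motion=[0.3,0.15,0.5,0,3,0.05,0,0.4,0,3,0,0,0,0,3])

```text
time: 11.3
eef_pos: [0.6281, 0.0322, 0.038]
tcp_rot: [0.996, -0.089, -0.018, 0.005]
contact_force: [0.1, -0.7, 0.1]
opening: 0.502
```

```bash
python3 tgt.py .1138 .065;  python3 - <<'E'
from h import *
s=ctrl.get_state(); np.savez('pose8.npz',**{k:s[k] for k in('eef_pos','tcp_rot')})
im,d=cams.read_camera('wrist'); cv2.imwrite('pics/w8.png',cv2.resize(im[170:420,190:370,::-1],None,fx=2.4,fy=2.4,interpolation=cv2.INTER_CUBIC))
im,d=cams.read_camera('side'); cv2.imwrite('pics/s8.png',cv2.resize(im[220:320,260:380,::-1],None,fx=6,fy=6,interpolation=cv2.INTER_CUBIC))
im,d=cams.read_camera('scene'); cv2.imwrite('pics/c8.png',cv2.resize(im[200:300,280:400,::-1],None,fx=6,fy=6,interpolation=cv2.INTER_CUBIC))
E
```

```text
t 11.3 disc own mm [  1.4 113.5] z 0.0718 spin 0.0013 rel cm [-0.09 -0.04  0.68] tz [-0.037 -0.006 -0.999] F [ 0.1 -0.7  0.1] dq 0.009 op 0.502
```

View pics/w8.png

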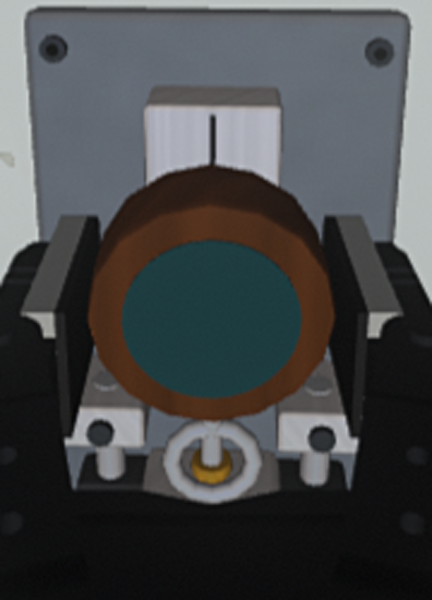

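View pics/s8.png

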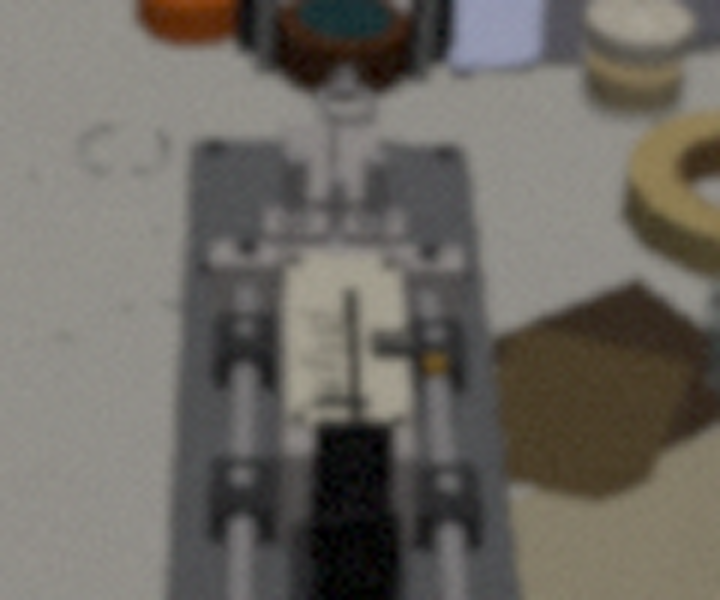

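View pics/c8.png

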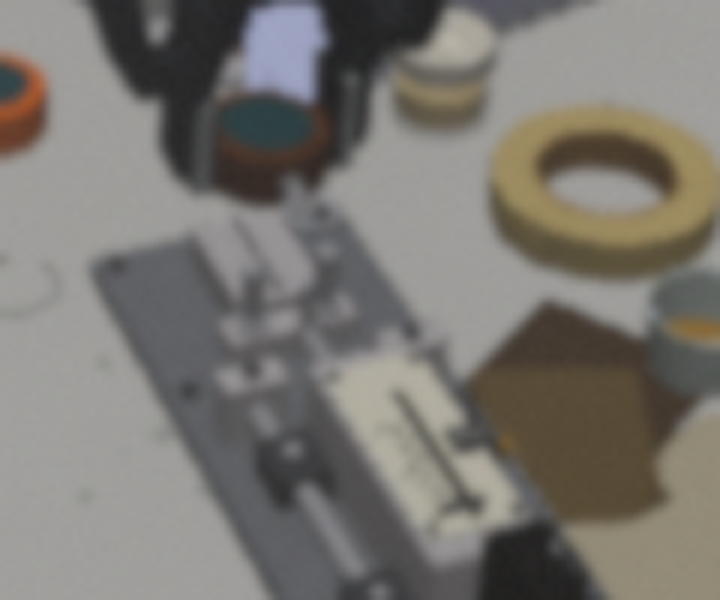

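```bash
cat > m8.py <<'E'
from fit import *
s=dict(np.load('pose8.npz')); _,T=cam('wrist',s); o=(190,170); z=s['eef_pos'][2]
print('----')
for k,uv,zz in [('A',(53,48),.012),('B',(380,53),.012),('l1',(212,118),.03),('c',(212,319),z+.0438),('e',(212,461),z+.0338)]:
    q=ray(*px(*uv,2.4,o),zz,p,T); print(k,q.round(4),(own(q)*1000).round(1))
E
python3 m8.py | sed '1,/----/d'
```

```text
A [0.5931 0.0674 0.012 ] [-40.4 145.2]
B [0.6729 0.0526 0.012 ] [ 40.9 144.8]
l1 [0.6307 0.0486 0.03  ] [  0.  133.5]
c [0.6289 0.0287 0.0818] [  1.8 113.5]
e [ 0.6216 -0.0105  0.0718] [ 1.6 73.6]
```

Call:
send_rows(motion=[0,-0.05,0.7,0,3,0,0,0.6,0,3,0,0,0.4,0,3,0,0,0,0,3])

```text
time: 11.85
eef_pos: [0.6282, 0.0327, 0.0209]
tcp_rot: [0.996, -0.088, -0.017, 0.005]
contact_force: [0.5, 0.5, -0.9]
opening: 0.508
```

```bash
python3 tgt.py .1140 .0405
```

```text
t 11.85 disc own mm [  1.3 114. ] z 0.0547 spin 0.0015 rel cm [-0.06 -0.01  1.42] tz [-0.035 -0.006 -0.999] F [ 0.5  0.5 -0.9] dq 0.002 op 0.508
```

Call:
send_rows(motion=[-0.1,0,0.3,0,3,0,0,0.4,0,3,0,0,0.3,0,3,0,0,0,0,3])

```text
time: 12.25
eef_pos: [0.6266, 0.0319, 0.0101]
tcp_rot: [0.996, -0.088, -0.018, 0.006]
contact_force: [-1.8, -0.8, -1.4]
opening: 0.505
```

```bash
python3 tgt.py .1140 .0405;  python3 - <<'E'
from h import *
s=ctrl.get_state(); np.savez('pose9.npz',**{k:s[k] for k in('eef_pos','tcp_rot')})
im,d=cams.read_camera('wrist'); cv2.imwrite('pics/w9.png',cv2.resize(im[170:420,190:370,::-1],None,fx=2.4,fy=2.4,interpolation=cv2.INTER_CUBIC))
im,d=cams.read_camera('side'); cv2.imwrite('pics/s9.png',cv2.resize(im[220:320,260:380,::-1],None,fx=6,fy=6,interpolation=cv2.INTER_CUBIC))
E
```

```text
t 12.25 disc own mm [-1.00e-01  1.13e+02] z 0.0439 spin 0.002 rel cm [ 0.05 -0.11  0.34] tz [-0.036 -0.008 -0.999] F [-1.8 -0.8 -1.4] dq 0.006 op 0.505
```

View pics/w9.png

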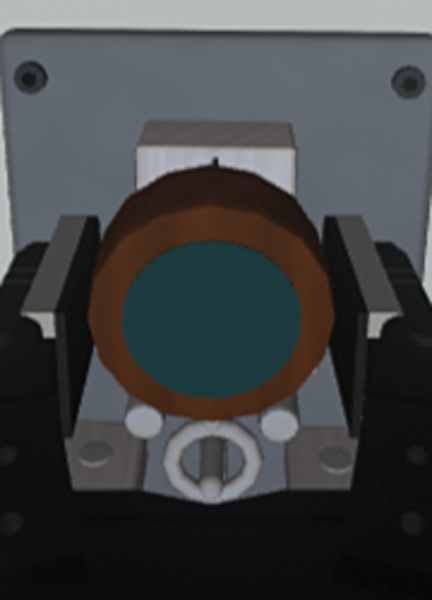

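View pics/s9.png

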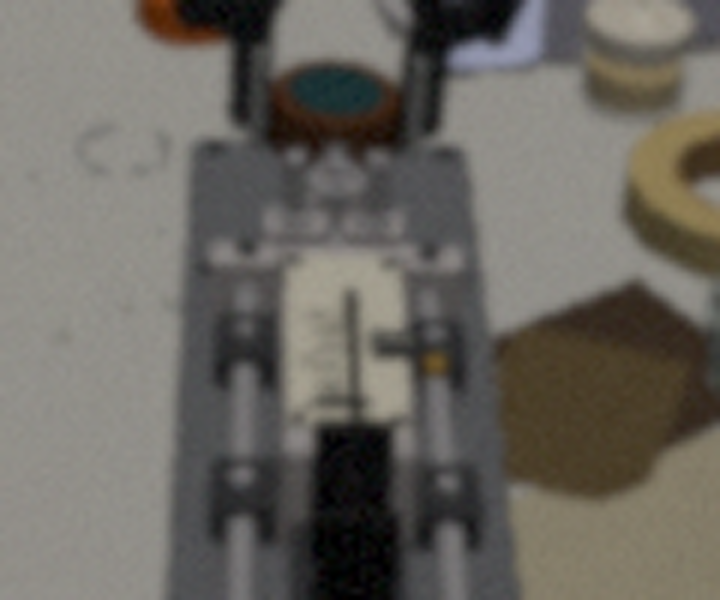

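```bash
cat > m9.py <<'E'
from fit import *
s=dict(np.load('pose9.npz')); _,T=cam('wrist',s); o=(190,170); z=s['eef_pos'][2]
print('----')
ip=lambda q:[round((a-oo+.5)*2.4-.5,1) for a,oo in zip(proj(q,p,T),o)]
for zz in (.029,.0439,.051): print('pin',zz,ip(np.append(O+.0004*ex+.0733*ey,zz)))
for x in (-.013,.013): print('post',ip(np.append(O+x*ex+.0875*ey,.049)))
for k,uv,zz in [('pinTop',(210,486),.051),('A',(31,77),.012),('B',(408,82),.012),('c',(212,319),z+.0438),('e',(212,461),z+.0338)]:
    q=ray(*px(*uv,2.4,o),zz,p,T); print(k,q.round(4),(own(q)*1000).round(1))
E
python3 m9.py | sed '1,/----/d'
```

```text
pin 0.029 [np.float64(215.7), np.float64(411.0)]
pin 0.0439 [np.float64(213.6), np.float64(460.1)]
pin 0.051 [np.float64(212.5), np.float64(486.6)]
post [np.float64(143.8), np.float64(417.7)]
post [np.float64(278.5), np.float64(421.1)]
pinTop [ 0.6199 -0.0104  0.051 ] [-0.1 73.4]
A [0.5931 0.0673 0.012 ] [-40.3 145.1]
B [0.6728 0.0527 0.012 ] [ 40.7 145. ]
c [0.6273 0.0284 0.0539] [  0.3 113. ]
e [ 0.62   -0.0108  0.0439] [ 0.1 73. ]
```

Call:
send_rows(motion=[0,-0.1,0.15,0,3,0,0,0.15,0,3,0,0,0,0,3])

```text
time: 12.65
eef_pos: [0.627, 0.0319, 0.0078]
tcp_rot: [0.996, -0.088, -0.017, 0.007]
contact_force: [-0.1, -2.2, -1.0]
opening: 0.506
```

```bash
python3 tgt.py .1140 .0405
```

```text
t 12.65 disc own mm [  0.2 113.1] z 0.0416 spin 0.0023 rel cm [ 0.01 -0.09  0.11] tz [-0.036 -0.01  -0.999] F [-0.1 -2.2 -1. ] dq 0.006 op 0.506
```

Call:
send_rows(motion=[0,0,0.12,0,3,0,0,0,0,3])

```text
time: 12.85
eef_pos: [0.6271, 0.0319, 0.0066]
tcp_rot: [0.996, -0.088, -0.017, 0.007]
contact_force: [-0.3, -2.2, 0.0]
opening: 0.508
```

```bash
python3 tgt.py .1140 .0405
```

```text
t 12.85 disc own mm [  0.3 113.2] z 0.0405 spin 0.0023 rel cm [-0.   -0.08 -0.  ] tz [-0.035 -0.01  -0.999] F [-0.3 -2.2  0. ] dq 0.005 op 0.508
```

```bash
python3 - <<'E'
from h import *
s=ctrl.get_state(); np.savez('pose10.npz',**{k:s[k] for k in('eef_pos','tcp_rot')})
im,d=cams.read_camera('wrist'); cv2.imwrite('pics/w10.png',cv2.resize(im[170:420,190:370,::-1],None,fx=2.4,fy=2.4,interpolation=cv2.INTER_CUBIC))
im,d=cams.read_camera('scene'); cv2.imwrite('pics/c10.png',cv2.resize(im[200:300,280:400,::-1],None,fx=6,fy=6,interpolation=cv2.INTER_CUBIC))
E
```

```text
(no output)
```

View pics/w10.png

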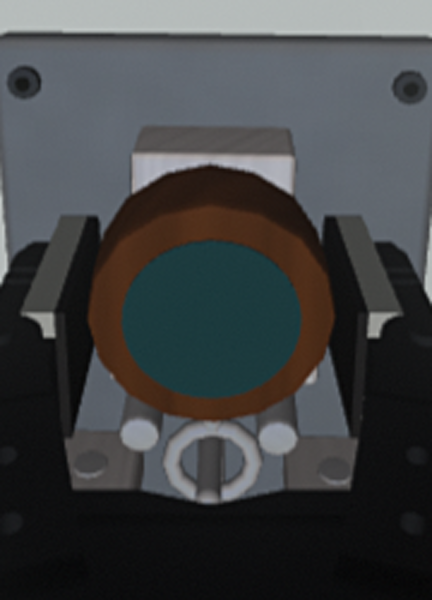

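View pics/c10.png

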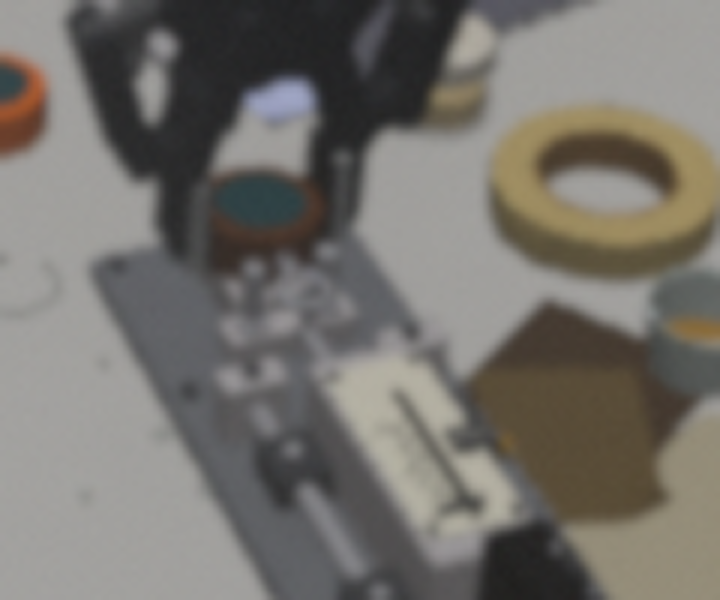

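Call:
send_rows(motion=[0,0,0,0,4.8,0,0,0,0,5.5,0,0,0,0,7,0,0,0,0,8.5,0,0,0,0,8.5])

```text
time: 13.45
eef_pos: [0.6279, 0.0338, 0.007]
tcp_rot: [0.996, -0.088, -0.016, 0.005]
contact_force: [0.1, -1.6, 0.1]
opening: 0.998
```

```bash
python3 tgt.py .1140 .0405; python3 - <<'E'
from h import *
s=ctrl.get_state(); np.savez('pose11.npz',**{k:s[k] for k in('eef_pos','tcp_rot')})
im,d=cams.read_camera('wrist'); cv2.imwrite('pics/w11.png',cv2.resize(im[170:420,190:370,::-1],None,fx=2.4,fy=2.4,interpolation=cv2.INTER_CUBIC)); np.save('w11.npy',d)
E
```

```text
t 13.45 disc own mm [  0.7 115.1] z 0.0409 spin 0.0019 rel cm [-0.04  0.11  0.04] tz [-0.033 -0.007 -0.999] F [ 0.1 -1.6  0.1] dq 0.003 op 0.998
```

View pics/w11.png

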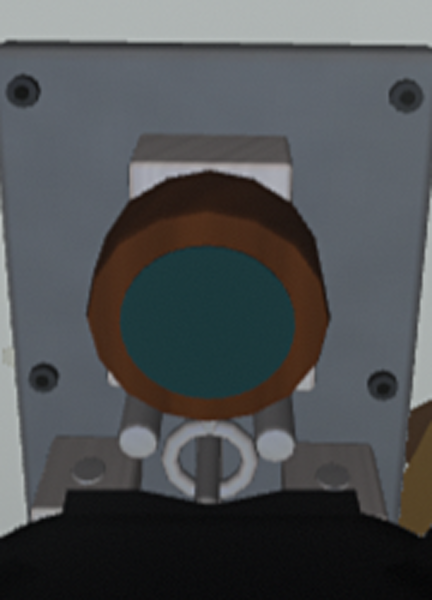

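```bash
cat > m11.py <<'E'
from fit import *
s=dict(np.load('pose11.npz')); _,T=cam('wrist',s); o=(190,170)
print('----')
for k,uv,zz in [('pinTop',(207,494),.051),('A',(23,92),.012),('B',(406,96),.012),('C',(43,378),.012),('D',(382,385),.012),('pL',(140,441),.049),('pR',(276,445),.049),('c',(208,322),.0505),('e',(209,460),.040)]:
    q=ray(*px(*uv,2.4,o),zz,p,T); print(k,q.round(4),(own(q)*1000).round(1))
d=np.load('w11.npy'); P=pts(d,p,T)
for uv in [(208,280),(208,322),(208,370),(150,322),(265,322)]:
    a=px(*uv,2.4,o); print(P[int(round(a[1])),int(round(a[0]))].round(4))
E
python3 m11.py | sed '1,/----/d'
```

```text
pinTop [ 0.6208 -0.0075  0.051 ] [ 0.3 76.5]
A [0.5929 0.067  0.012 ] [-40.5 144.8]
B [0.6729 0.0526 0.012 ] [ 40.8 144.8]
C [ 0.5798 -0.004   0.012 ] [-40.7  72.6]
D [ 0.6599 -0.0184  0.012 ] [40.6 72.7]
pL [0.61   0.0049 0.049 ] [-12.6  86.8]
pR [6.355e-01 2.000e-04 4.900e-02] [13.3 86.6]
c [0.6277 0.0296 0.0505] [  0.4 114.2]
e [ 0.6205 -0.0093  0.04  ] [ 0.3 74.6]
[0.6292 0.0387 0.0514]
[0.6277 0.0303 0.0517]
[0.626  0.0208 0.0521]
[0.6175 0.0315 0.051 ]
[0.6378 0.0293 0.0526]
```

Call:
send_rows(motion=[0,0,-2,0,8.5,0,0,-3,0,8.5,0,0,-3,0,8.5,0,1,-2,0,8.5,0,3,0,0,8.5,0,3,0,0,8.5,0,3,0,0,8.5,0,0,0,0,8.5,0,0,0,0,8.5])

```text
time: 14.4
eef_pos: [0.6134, -0.0659, 0.1128]
tcp_rot: [0.996, -0.087, -0.016, 0.005]
contact_force: [-0.3, 0.5, -0.9]
opening: 0.996
```

```bash
python3 rel.py; python3 - <<'E'
from h import *
s=ctrl.get_state(); np.savez('pose12.npz',**{k:s[k] for k in('eef_pos','tcp_rot')})
im,d=cams.read_camera('wrist'); cv2.imwrite('pics/w12.png',im[...,::-1]); np.save('w12.npy',d)
E
```

```text
14.4 [ 0.61344258 -0.06594411  0.1127842 ] yaw -10.03 tz [-0.032 -0.007 -0.999] dq 0.022 F [-0.3  0.5 -0.9] op 0.996146650130417
```

View pics/w12.png

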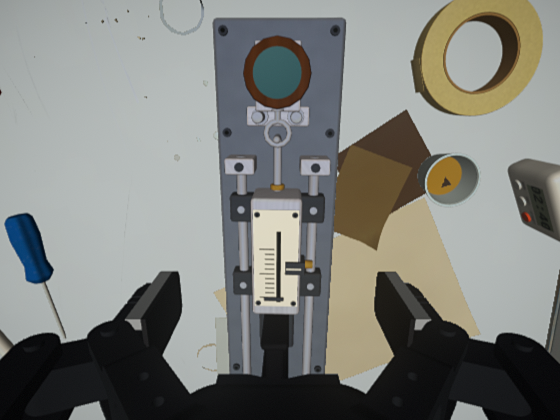

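```bash
python3 - <<'E'
import cv2
a=cv2.imread('pics/w12.png')
cv2.imwrite('pics/w12a.png',cv2.resize(a[20:150,205:355],None,fx=4.5,fy=4.5,interpolation=cv2.INTER_CUBIC))
cv2.imwrite('pics/w12b.png',cv2.resize(a[220:385,215:345],None,fx=3.6,fy=3.6,interpolation=cv2.INTER_CUBIC))
E
```

```text
(no output)
```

View pics/w12a.png

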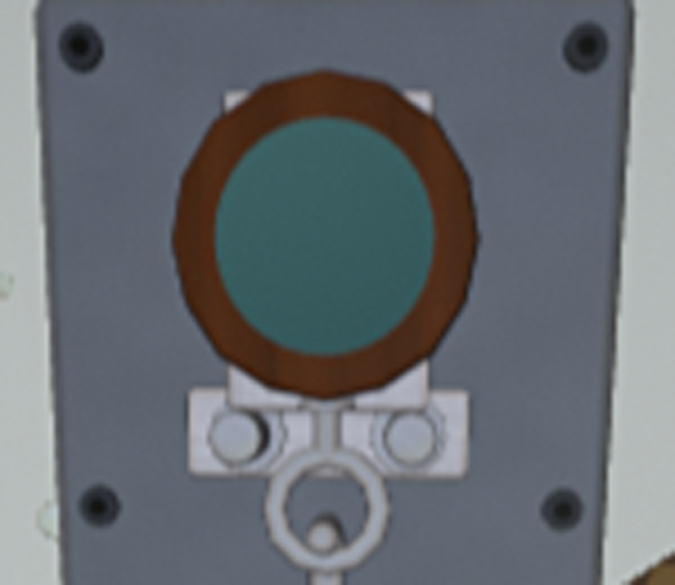

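View pics/w12b.png

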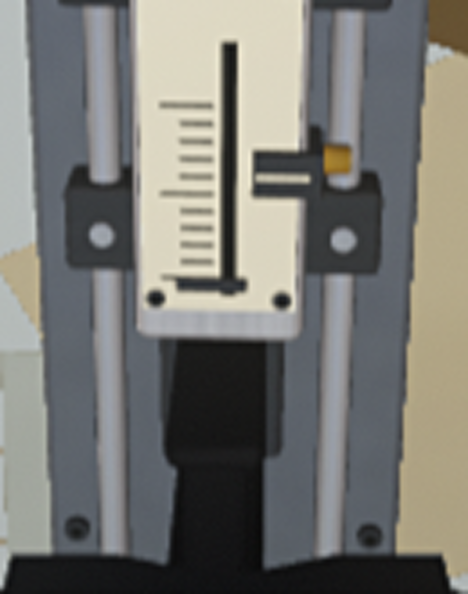

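```bash
cat > m12.py <<'E'
from fit import *
s=dict(np.load('pose12.npz')); _,T=cam('wrist',s); o=(205,20); o2=(215,220)
print('----')
for k,uv,zz in [('pinTop',(323,537),.051),('A',(82,47),.012),('C',(100,506),.012),('D',(562,509),.012),('pL',(238,437),.049),('pR',(410,437),.049),('c',(326,236),.0505),('e',(327,508),.040)]:
    q=ray(*px(*uv,4.5,o),zz,p,T); print(k,q.round(4),(own(q)*1000).round(1))
for k,uv,zz in [('pointer',(212,286),.056),('rider',(282,179),.058),('rider56',(282,179),.056),('gripFrontTopL',(176,457),.0),('grip rib front?',(215,460),.075)]:
    q=ray(*px(*uv,3.6,o2),zz,p,T); print(k,q.round(4),(own(q)*1000).round(1))
d=np.load('w12.npy'); P=pts(d,p,T)
for uv in [(212,286),(190,286),(270,160),(270,190),(200,250),(215,350),(215,400),(215,440),(215,453),(215,462),(215,470),(215,520)]:
    a=px(*uv,3.6,o2); q=P[int(round(a[1])),int(round(a[0]))]; print(uv,(own(q)*1000).round(1),q[2].round(4))
E
python3 m12.py | sed '1,/----/d'
python3 - <<'E'
import cv2
a=cv2.imread('pics/wrist0.png')
cv2.imwrite('pics/z3.png',cv2.resize(a[300:385,160:260],None,fx=6,fy=6,interpolation=cv2.INTER_CUBIC)*1)
E
```

```text
pinTop [ 0.6201 -0.0111  0.051 ] [ 0.2 72.8]
A [0.5936 0.068  0.012 ] [-39.9 145.9]
C [ 0.5807 -0.0025  0.012 ] [-40.1  74.2]
D [ 0.6599 -0.0168  0.012 ] [40.4 74.2]
pL [0.6102 0.0052 0.049 ] [-12.5  87.1]
pR [0.6352 0.0008 0.049 ] [13.  87.2]
c [0.6278 0.0299 0.0505] [  0.5 114.5]
e [ 0.621  -0.0078  0.04  ] [ 0.5 76.2]
pointer [ 0.597  -0.1293  0.056 ] [ -1.4 -47.7]
rider [ 0.616  -0.1056  0.058 ] [ 13.  -20.9]
rider56 [ 0.6159 -0.1066  0.056 ] [ 13.1 -22. ]
gripFrontTopL [ 0.5686 -0.2166  0.    ] [ -13.9 -138.6]
grip rib front? [ 0.5933 -0.1582  0.075 ] [ -0.  -76.8]
(212, 286) [ -1.  -46.3] 0.0581
(190, 286) [ -6.3 -45.6] 0.0593
(270, 160) [ 10.7 -15.6] 0.06
(270, 190) [ 10.8 -22.4] 0.0594
(200, 250) [ -4.1 -38.8] 0.0562
(215, 350) [ -1.6 -72.5] 0.0436
(215, 400) [ -0.8 -72.8] 0.0613
(215, 440) [ -0.3 -72.5] 0.0743
(215, 453) [ -0.3 -73.8] 0.076
(215, 462) [ -0.2 -76. ] 0.0765
(215, 470) [ -0.3 -78.9] 0.0752
(215, 520) [ -0.3 -91.3] 0.0757
```

View pics/z3.png

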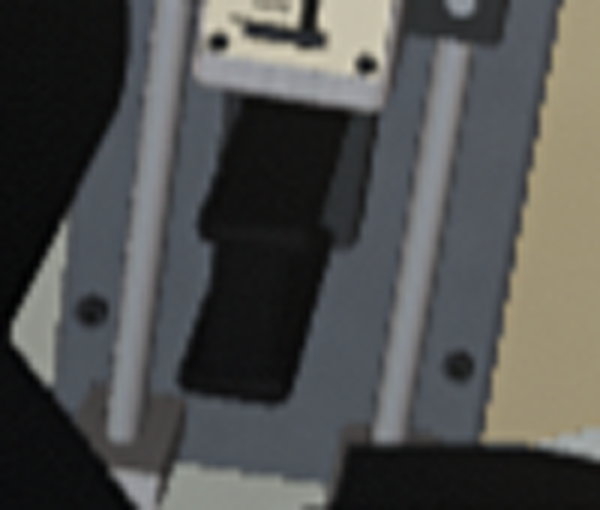

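```bash
cat > m13.py <<'E'
from fit import *
print('----')
for uv in [(265,215),(265,238),(240,380),(237,398)]:
    q=ray(*px(*uv,6,(160,300)),.075,p,T0); print(uv,q.round(4),(own(q)*1000).round(1))
s0d=np.load('wrist0.npy'); P=pts(s0d,p,T0)
for v in range(200,410,12):
    u=265-(v-222)*.165; a=px(u,v,6,(160,300)); q=P[int(round(a[1])),int(round(a[0]))]; print(v,(own(q)*1000).round(1),q[2].round(4))
E
python3 m13.py | sed '1,/----/d'; python3 rel.py
```

```text
(265, 215) [ 0.5956 -0.1531  0.075 ] [  1.4 -71.3]
(265, 238) [ 0.5953 -0.1579  0.075 ] [  1.9 -76.1]
(240, 380) [ 0.5888 -0.1884  0.075 ] [   1.  -107.3]
(237, 398) [ 0.588  -0.1924  0.075 ] [   0.9 -111.3]
200 [  0.6 -72.7] 0.0693
212 [  1.3 -72.5] 0.0728
224 [  1.8 -73.8] 0.0742
236 [  1.3 -74.9] 0.0762
248 [  1.3 -79.3] 0.0739
260 [  1.8 -80. ] 0.0761
272 [  1.1 -82.7] 0.0762
284 [  1.4 -84.9] 0.0766
296 [  1.8 -86.8] 0.0772
308 [  0.9 -90.1] 0.0766
320 [  1.1 -93.4] 0.0757
332 [  1.5 -95.5] 0.0763
344 [  0.6 -98.8] 0.0758
356 [   1.1 -100.5] 0.0768
368 [   1.2 -104. ] 0.0758
380 [   0.3 -107.5] 0.075
392 [   0.8 -109.2] 0.0761
404 [  -6.8 -170.3] 0.0134
14.45 [ 0.61347667 -0.06583824  0.11275092] yaw -9.99 tz [-0.032 -0.007 -0.999] dq 0.017 F [-0.8 -0.8 -0.6] op 0.9936752257686033
```

```bash
cat > tg.py <<'E'
import sys,io,contextlib
with contextlib.redirect_stdout(io.StringIO()):
    from fit import *
y=float(sys.argv[1]);z=float(sys.argv[2])
s=ctrl.get_state(); Rm=R.from_quat(s['tcp_rot']).as_matrix()
c=np.array([0,0,-.045])
C=s['eef_pos']+Rm@c; W=np.append(O+.0003*ex+y*ey,z)
print('t',s['time'],'pads own mm',(own(C)*1000).round(1),'z',C[2].round(4),'spin',round(np.arctan2(Rm[1,0],Rm[0,0])+th,4),'rel cm',(100*Rm.T@(W-C)).round(2),'tz',Rm[:,2].round(3),'F own x,y',(s['contact_force'][:2]@ex).round(1),(s['contact_force'][:2]@ey).round(1),s['contact_force'][2].round(1),'dq',np.abs(s['dq']).max().round(3),'op',round(s['opening'],3))
E
python3 tg.py -.092 .055
```

```text
t 14.45 pads own mm [ 4.8 18.3] z 0.1577 spin 0.0045 rel cm [-0.19 10.9  10.42] tz [-0.032 -0.007 -0.999] F own x,y -0.6 -1.0 -0.6 dq 0.017 op 0.994
```

Call:
send_rows(motion=[0,2.5,0,0,8.5,-0.1,3,0.5,0,8.5,-0.1,3,1,0,8.5,0,2,1,0,8.5,0,0,1,0,8.5,0,0,0,0,8.5,0,0,0,0,8.5])

```text
time: 15.15
eef_pos: [0.594, -0.1636, 0.0772]
tcp_rot: [0.997, -0.082, -0.016, 0.004]
contact_force: [-0.1, -0.3, 0.4]
opening: 0.998
```

```bash
python3 tg.py -.092 .055
```

```text
t 15.15 pads own mm [  3.  -81.5] z 0.1222 spin 0.0147 rel cm [-0.08  0.98  6.73] tz [-0.032 -0.005 -0.999] F own x,y -0.0 -0.3 0.4 dq 0.018 op 0.998
```

Call:
send_rows(motion=[0,1.0,0.5,0.015,8.5,0,0,1,0,8.5,0,0,0.8,0,8.5,0,0,0,0,8.5])

```text
time: 15.55
eef_pos: [0.5926, -0.1714, 0.0533]
tcp_rot: [0.996, -0.088, -0.015, 0.004]
contact_force: [-0.3, 0.4, -1.1]
opening: 0.995
```

```bash
python3 tg.py -.092 .055; python3 - <<'E'
from h import *
im,d=cams.read_camera('side'); cv2.imwrite('pics/s14.png',cv2.resize(im[200:350,250:400,::-1],None,fx=4,fy=4,interpolation=cv2.INTER_CUBIC))
im,d=cams.read_camera('wrist'); cv2.imwrite('pics/w14.png',im[...,::-1])
E
```

```text
t 15.55 pads own mm [  3.  -89.4] z 0.0983 spin 0.0023 rel cm [-0.14  0.22  4.33] tz [-0.03  -0.005 -1.   ] F own x,y -0.4 0.3 -1.1 dq 0.006 op 0.995
```

View pics/s14.png

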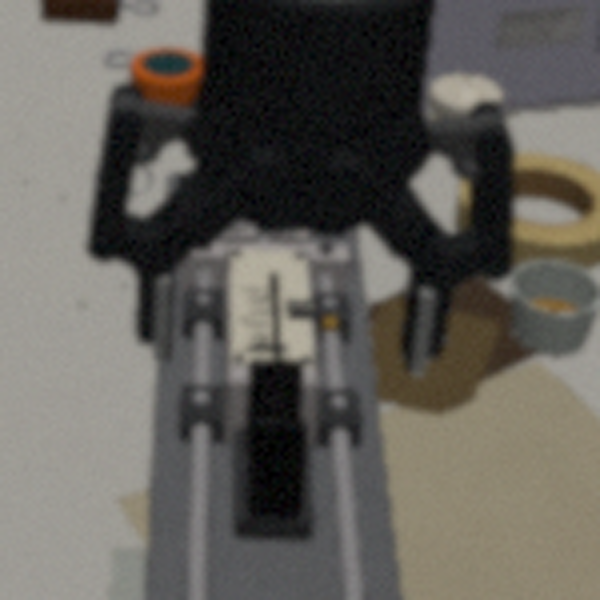

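View pics/w14.png

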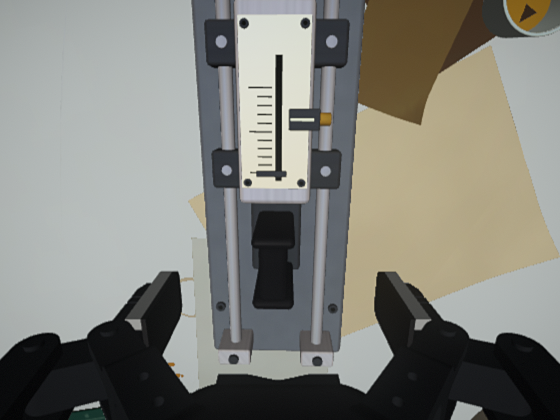

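```bash
cat > m14.py <<'E'
from fit import *
print('----')
s=ctrl.get_state(); _,T=cam('wrist',s)
for k,uv,z in [('front',(274,245),.075),('rear',(274,308),.075),('xl',(259,275),.075),('xr',(290,275),.075),('pointer',(268,174),.056),('rider',(302,120),.059)]:
    q=ray(*uv,z,p,T); print(k,(own(q)*1000).round(1))
E
python3 m14.py | sed '1,/----/d'
```

```text
front [  0.9 -76.9]
rear [   0.9 -111.6]
xl [ -6.5 -93. ]
xr [  8.8 -92.7]
pointer [ -2.8 -46.3]
rider [ 13.5 -20. ]
```

```bash
python3 -c "
import cv2
a=cv2.imread('pics/w14.png')
cv2.imwrite('pics/w14z.png',cv2.resize(a[50:320,225:345],None,fx=2.2,fy=2.2,interpolation=cv2.INTER_CUBIC))
b=cv2.convertScaleAbs(a[195:320,225:325],alpha=3,beta=0)
cv2.imwrite('pics/w14y.png',cv2.resize(b,None,fx=4.5,fy=4.5,interpolation=cv2.INTER_CUBIC))"
```

```text
(no output)
```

View pics/w14y.png

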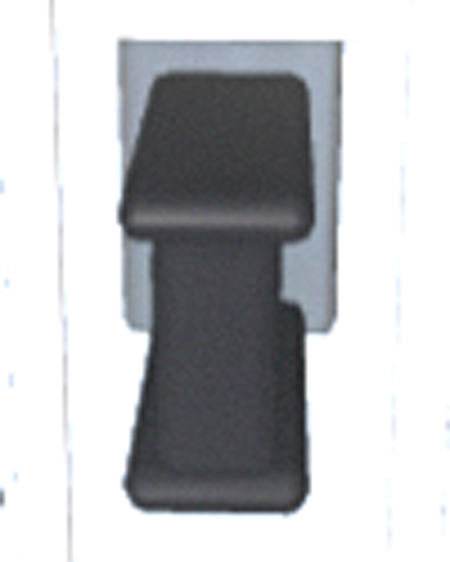

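Call:
send_rows(motion=[-0.1,0.25,1,0,8.5,0,0,1.2,0,8.5,0,0,1.2,0,8.5,0,0,0,0,8.5,0,0,0,0,8.5])

```text
time: 16.15
eef_pos: [0.5908, -0.1745, 0.0175]
tcp_rot: [0.996, -0.088, -0.014, 0.004]
contact_force: [0.8, -0.8, -0.2]
opening: 0.998
```

```bash
python3 tg.py -.092 .055
```

```text
t 16.15 pads own mm [  1.6 -92.7] z 0.0625 spin 0.0022 rel cm [-0.11 -0.08  0.75] tz [-0.029 -0.006 -1.   ] F own x,y 0.9 -0.6 -0.2 dq 0.019 op 0.998
```

Call:
send_rows(motion=[-0.08,-0.07,0.6,0,8.5,0,0,0,0,6,0,0,0,0,4,0,0,0,0,2.5,0,0,0,0,1,0,0,0,0,0.5,0,0,0,0,0.5,0,0,0,0,0.5], grip_force=40)

```text
time: 16.95
eef_pos: [0.5892, -0.1737, 0.0122]
tcp_rot: [0.996, -0.088, -0.014, 0.004]
contact_force: [-3.1, 0.8, -0.1]
opening: 0.161
```

```bash
python3 tg.py -.092 .055; python3 - <<'E'
from h import *
s=ctrl.get_state(); np.savez('pose15.npz',**{k:s[k] for k in('eef_pos','tcp_rot')})
im,d=cams.read_camera('wrist'); cv2.imwrite('pics/w15.png',im[...,::-1]); np.save('w15.npy',d)
E
```

```text
t 16.95 pads own mm [  0.  -92.2] z 0.0572 spin 0.0015 rel cm [ 0.04 -0.02  0.21] tz [-0.029 -0.006 -1.   ] F own x,y -3.2 0.2 -0.1 dq 0.009 op 0.161
```

View pics/w15.png

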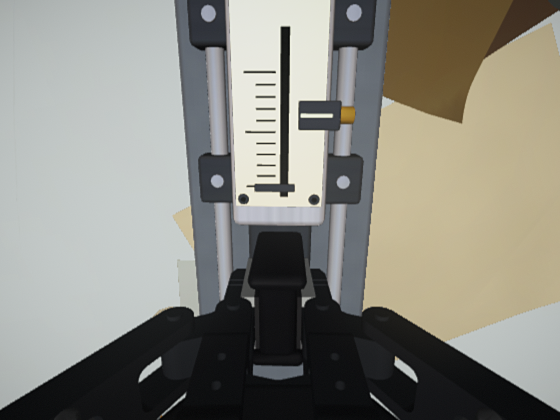

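Call:
send_rows(motion=[0,0.3,0,0,0.5,0,0.3,0,0,0.5,0,0.3,0,0,0.5,0,0.3,0,0,0.5,0,0,0,0,0.5,0,0,0,0,0.5])

```text
time: 17.6
eef_pos: [0.5877, -0.1824, 0.0122]
tcp_rot: [0.996, -0.09, -0.014, 0.001]
contact_force: [-2.7, 3.6, 0.9]
opening: 0.164
```

```bash
cat > look.py <<'E'
import sys,subprocess
from h import *
n=sys.argv[1]
s=ctrl.get_state(); np.savez(f'pose{n}.npz',**{k:s[k] for k in('eef_pos','tcp_rot')})
im,d=cams.read_camera('wrist'); cv2.imwrite(f'pics/w{n}.png',cv2.resize(im[0:230,190:380,::-1],None,fx=2.6,fy=2.6,interpolation=cv2.INTER_CUBIC)); np.save(f'w{n}.npy',d)
E
python3 tg.py -.092 .055; python3 look.py 16
```

```text
t 17.6 pads own mm [  -0.  -101.4] z 0.0572 spin -0.0006 rel cm [ 0.04 -0.94  0.21] tz [-0.027  0.001 -1.   ] F own x,y -3.3 3.1 0.9 dq 0.004 op 0.164
```

View pics/w16.png

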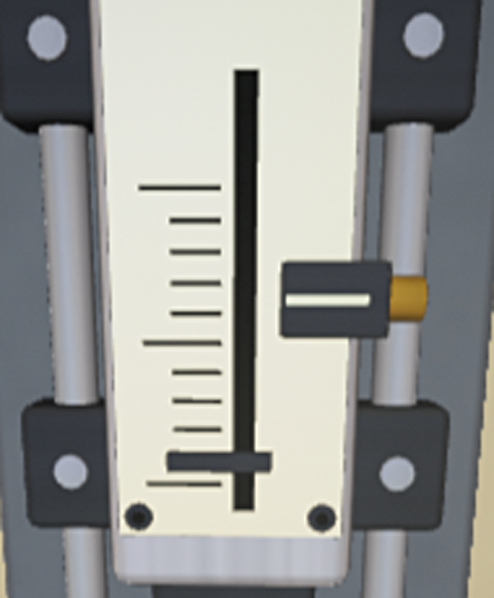

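Call:
send_rows(motion=[0,0.3,0,0,0.5,0,0.3,0,0,0.5,0,0.3,0,0,0.5,0,0.3,0,0,0.5,0,0.3,0,0,0.5,0,0,0,0,0.5,0,0,0,0,0.5])

```text
time: 18.35
eef_pos: [0.5865, -0.1889, 0.0121]
tcp_rot: [0.996, -0.091, -0.013, -0.006]
contact_force: [-3.5, 6.8, 1.7]
opening: 0.161
```

```bash
python3 tg.py -.092 .055; python3 look.py 17
```

```text
t 18.35 pads own mm [  -0.  -108.6] z 0.0571 spin -0.0033 rel cm [ 0.03 -1.66  0.23] tz [-0.025  0.014 -1.   ] F own x,y -4.7 6.0 1.7 dq 0.013 op 0.161
```

View pics/w17.png

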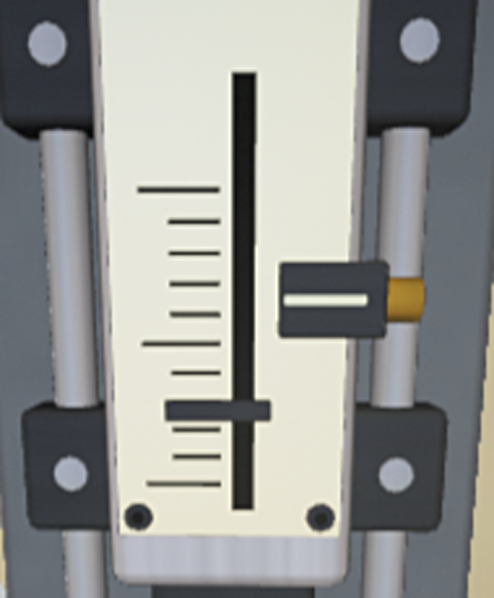

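Call:
send_rows(motion=[0,0.35,0,0,0.5,0,0.35,0,0,0.5,0,0.35,0,0,0.5,0,0.35,0,0,0.5,0,0.35,0,0,0.5])

```text
time: 18.9
eef_pos: [0.5852, -0.1953, 0.0121]
tcp_rot: [0.996, -0.091, -0.013, -0.015]
contact_force: [-1.3, 10.4, 2.3]
opening: 0.161
```

```bash
python3 tg.py -.092 .055; python3 look.py 18;python3 tg.py -.092 .055
```

```text
t 18.9 pads own mm [-1.00e-01 -1.16e+02] z 0.0571 spin -0.0036 rel cm [ 0.03 -2.39  0.27] tz [-0.023  0.032 -0.999] F own x,y -3.2 10.0 2.3 dq 0.055 op 0.161
t 18.95 pads own mm [-1.000e-01 -1.162e+02] z 0.0571 spin -0.0037 rel cm [ 0.03 -2.41  0.27] tz [-0.023  0.031 -0.999] F own x,y -3.1 9.9 2.1 dq 0.009 op 0.166
```

View pics/w18.png

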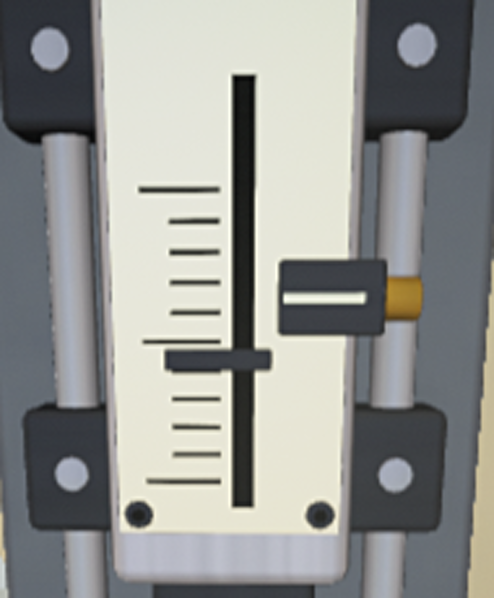

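Call:
send_rows(motion=[0,0.35,0,0,0.5,0,0.35,0,0,0.5,0,0.35,0,0,0.5,0,0.35,0,0,0.5])

```text
time: 19.35
eef_pos: [0.5847, -0.1979, 0.0121]
tcp_rot: [0.995, -0.092, -0.013, -0.024]
contact_force: [-0.4, 11.8, 2.7]
opening: 0.162
```

```bash
python3 tg.py -.092 .055; python3 look.py 19;python3 tg.py -.092 .055
```

```text
t 19.35 pads own mm [-1.000e-01 -1.195e+02] z 0.0571 spin -0.0038 rel cm [ 0.03 -2.73  0.33] tz [-0.021  0.051 -0.998] F own x,y -2.5 11.5 2.7 dq 0.055 op 0.162
t 19.4 pads own mm [-1.000e-01 -1.197e+02] z 0.0571 spin -0.004 rel cm [ 0.03 -2.75  0.33] tz [-0.021  0.051 -0.998] F own x,y -3.3 10.6 2.8 dq 0.01 op 0.158
```

View pics/w19.png

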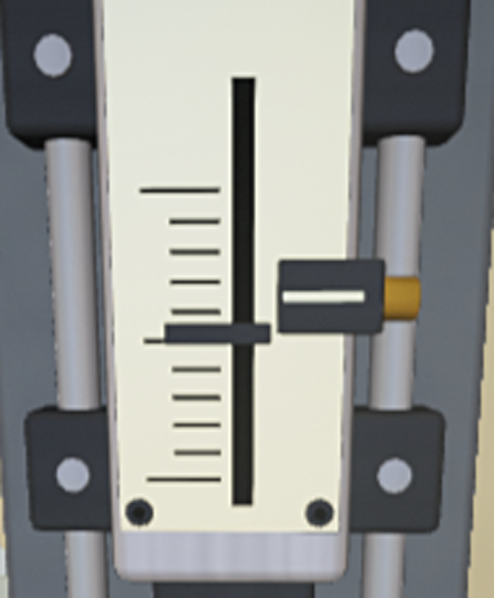

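Call:
send_rows(motion=[0,0.5,0,0,0.5,0,0.5,0,0,0.5])

```text
time: 19.6
eef_pos: [0.584, -0.2011, 0.0121]
tcp_rot: [0.995, -0.092, -0.013, -0.03]
contact_force: [-0.9, 13.4, 3.0]
opening: 0.162
```

```bash
python3 tg.py -.092 .055; python3 look.py 20;python3 tg.py -.092 .055
```

```text
t 19.6 pads own mm [-1.000e-01 -1.233e+02] z 0.057 spin -0.004 rel cm [ 0.03 -3.11  0.38] tz [-0.02   0.062 -0.998] F own x,y -3.2 13.1 3.0 dq 0.074 op 0.162
t 19.65 pads own mm [-1.000e-01 -1.236e+02] z 0.0571 spin -0.0042 rel cm [ 0.03 -3.15  0.39] tz [-0.02   0.062 -0.998] F own x,y -3.0 12.8 2.1 dq 0.014 op 0.16
```

View pics/w20.png

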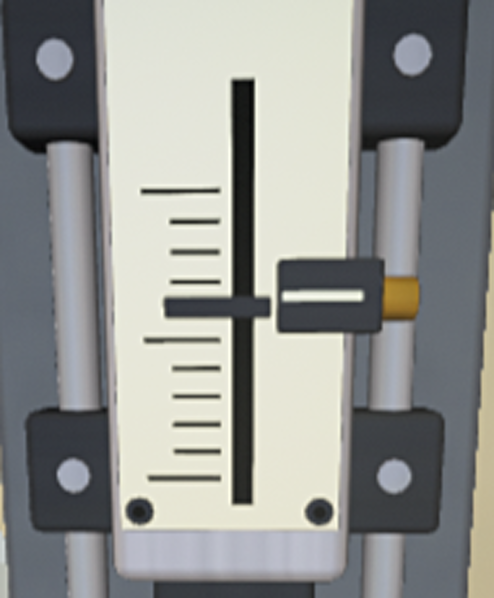

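Call:
send_rows(motion=[0,0.42,0,0,0.5])

```text
time: 19.75
eef_pos: [0.5839, -0.202, 0.0122]
tcp_rot: [0.995, -0.092, -0.013, -0.033]
contact_force: [-0.6, 14.0, 1.9]
opening: 0.158
```

```bash
python3 tg.py -.092 .055; python3 look.py 21;python3 tg.py -.092 .055; python3 - <<'E'
from h import *
im,d=cams.read_camera('side'); cv2.imwrite('pics/s21.png',cv2.resize(im[220:345,250:380,::-1],None,fx=4.6,fy=4.6,interpolation=cv2.INTER_CUBIC))
im,d=cams.read_camera('scene'); cv2.imwrite('pics/c21.png',cv2.resize(im[220:340,280:410,::-1],None,fx=4.6,fy=4.6,interpolation=cv2.INTER_CUBIC))
E
python3 tg.py -.092 .055; python3 look.py 22
```

```text
t 19.75 pads own mm [-1.000e-01 -1.245e+02] z 0.0571 spin -0.0043 rel cm [ 0.03 -3.23  0.41] tz [-0.02   0.068 -0.997] F own x,y -3.1 13.7 1.9 dq 0.079 op 0.158
t 19.8 pads own mm [-1.000e-01 -1.247e+02] z 0.0571 spin -0.0043 rel cm [ 0.03 -3.25  0.41] tz [-0.02   0.068 -0.997] F own x,y -3.6 12.2 2.8 dq 0.008 op 0.165
t 19.9 pads own mm [-1.000e-01 -1.247e+02] z 0.0571 spin -0.0041 rel cm [ 0.03 -3.25  0.41] tz [-0.02   0.068 -0.997] F own x,y -3.7 12.1 3.2 dq 0.003 op 0.165
```

View pics/w22.png

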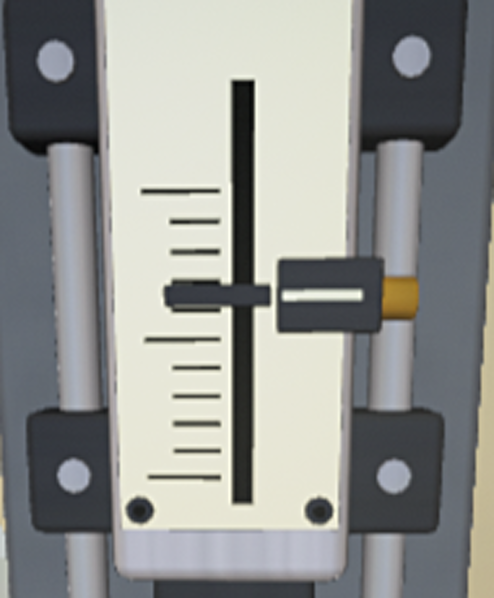

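View pics/s21.png

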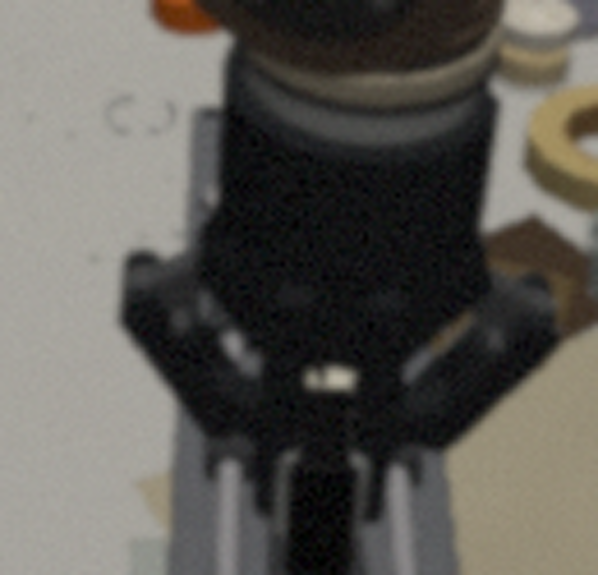

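View pics/c21.png

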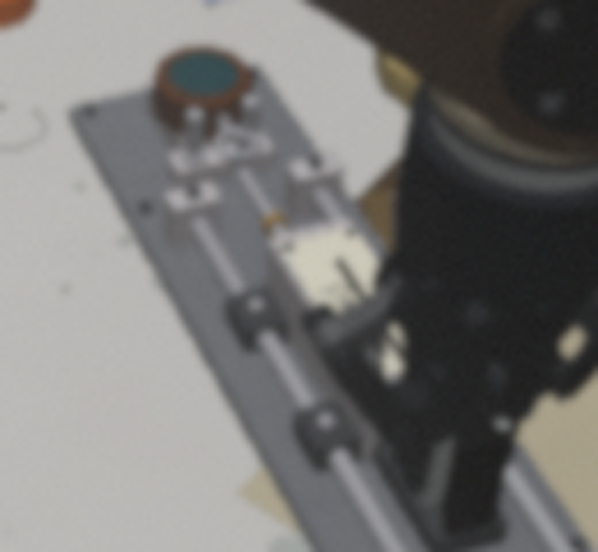

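```bash
python3 tg.py -.092 .055; python3 -c "
from plant import workorder
print(workorder.sign_off())"
```

```text
t 19.95 pads own mm [-1.000e-01 -1.247e+02] z 0.057 spin -0.0041 rel cm [ 0.03 -3.25  0.41] tz [-0.02   0.068 -0.998] F own x,y -2.9 12.0 3.1 dq 0.001 op 0.163
the job is handed in; nothing more can be done
None
```

I seated the round pendant on the anvil with its eye over the hook pin and let go. I then gripped the gauge's black grip and drew it back about 32 mm, until the pointer stood level with the rider. I handed the job in at 19.95 s while still holding the load; `sign_off` gives no verdict.

**Last checks**
- **Pointer and rider:** in the last wrist picture both stood at image row 295, near the 26 mm scale mark, so within about 1 mm of each other. I approached from below and saw no overshoot.
- **Load:** the force on the tool along the pull was about 12 N. The arm was nearly still (joint speed 0.001 rad/s) and the fingers were on the grip at 14 mm opening.
- **Pendant after release:** the eye was about 3.4 mm from the pin, and the disc centre about 3 mm behind where I worked out the seat to be. The last scene picture still shows it flat behind the posts.
- **Other things:** I never moved the arm against the rider or the bystanders, but I did not measure their positions again at the end.

**What went wrong or disagreed**
- **First grasp:** the first try closed above the disc. The finger tips sit about 28 mm further back than the stated tool point, so I measured this and grasped lower.
- **Side force:** a sideways force of about 2 N showed while I was setting the pendant down. After release the arm sprang about 2 mm in +y, but the eye stayed over the pin.
- **Tool tilt:** the tool was tilted about 0.07 rad by the end of the pull.

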